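# Fit and lock the fresh water filter cartridge at the dental counter

## Task

Fit the fresh filter cartridge (the white one with the teal cap) into the filter housing: line its lugs up with the keyways at the teal marks, push it down against the spring, and twist it clockwise (seen from above) about a quarter turn until it stops with its grip bar at the red marks, so that it stays locked down. Then swing the steel bail over it and down until its cross bar rests in the red catch, and leave everything released. Do not shift or upset the dark spent cartridge or the other things on the counter.

Things in the scene. Friction and masses are not known exactly. Their poses are not given: they have to be found in the camera images.
- cartridge: Fresh filter cartridge: white body, teal cap and grip bar, 300 g, upright. Origin at the centre of its foot, z up its axis, x along the grip bar. Body 64 mm in diameter, z = 0 to 58 (foot tapers to 50 mm over the lowest 10 mm); cap disc 84 mm in diameter, z = 58 to 64. A half turn about z gives the same part.
- cartridge_bar (a point): Middle of the fresh cartridge's grip bar, 80 mm above its foot. The bar is upright on the cap: 70 mm long (cartridge x), 14 mm wide (y), from 64 to 96 mm above the foot. Two black lugs stick out of the body below the bar's two ends (+x and -x): out to 40.5 mm from the axis, 12 mm wide, 36 to 44 mm above the foot.
- station: Filter housing, fixed (place and yaw vary): white, round, 104 mm across, 84 mm tall, on a navy base plate 130 (x) by 210 mm (y). Origin on the counter under the socket's axis; z up. Bail hinge on its +y side, red catch on its -y side. A sprung plunger inside meets the cartridge's foot at z = 36 mm; it pushes back with 4 N there and 12 N at z = 26, where the cap touches the rim.
- socket (a point): Centre of the socket's mouth, at the rim, 84 mm up. Bore 67 mm; metal ring round it, 12 mm thick, with two opposite keyways 16 mm wide for the lugs. With the foot at z = 26 to 27 mm the lugs are under the ring: turn clockwise (from above) 80 degrees to a hard stop. Let go, and the spring lifts the cartridge against the ring, foot at z = 28. Anticlockwise is blocked.
- keyway (a point): One of the two teal marks on the rim, 48 mm from the socket's axis, beside a keyway; the other is opposite. They lie at 170 and 350 degrees from station x (anticlockwise from above). The grip bar points along this line to enter.
- lock_mark (a point): One of the two red marks on the rim, 48 mm from the socket's axis, on station +y; the other is opposite. The grip bar points along this line (station y) when locked.
- bail (a joint): Hinge angle of the steel bail (rad): 0 = closed, level, in the catch; starts open at 2.1 to 2.4, leaning away beyond its hinge; 2.5 is the end. Stiff hinge (0.25 N m friction): it stays where it is left. It closes by rising over the hinge and coming down over the cartridge; its legs pass either side of the grip bar only when the cartridge is turned to its locked place.
- bail_hinge (a point): Middle of the bail's hinge axis, which is level, along station x: at x = 0, y = 68, z = 104 mm of the station, between two dark steel cheeks, each 12 mm wide, at x = -28 and +28.
- bail_grip (a point): Middle of the bail's cross bar (moves with it), 156 mm from the hinge axis: a red sleeve 13 mm in diameter, 36 mm long, along station x. Legs 8 mm thick run to the hinge at x = -28 and +28. Closed: at station y = -88, z = 104 mm, the bar's ends in two notched red posts at x = -42 and +42 (12 mm wide, 109 mm tall); the space under the sleeve is free.
- spent: Spent cartridge: same shape and size as the fresh one, stained brown body, dark cap and bar. Origin at the centre of its foot. Leave alone.
- cup: Blue ceramic cup, 68 mm across, 80 mm tall, origin under its centre. Leave alone.
- bottle: White bottle with blue cap, 60 mm across, 170 mm tall, origin under its centre. Leave alone.
- jar: Amber jar with steel lid, 66 mm across, 75 mm tall, origin under its centre. Leave alone.
- wipes: White box, 110 x 170 x 80 mm, origin under its centre. Leave alone.
- cassette: Open steel instrument cassette with handpieces, 140 x 200 x 28 mm, origin under its centre. Leave alone.
- mirror: Steel mouth mirror lying on the counter, 144 mm long, 10 mm thick. Leave alone.

How it is judged:
On the way, in this order (a step that is already met when the one before it is completed fails the run):
1. the fresh cartridge is pushed in and turned to its locked place while the bail is still open (horizontal distance between cartridge and station below 0.004 m and z of cartridge in the frame of station between 0.022 and 0.0315 m and angle between the x axis of cartridge and the y axis of station, either way round below 0.14 rad and angle between cartridge's own z axis and vertical below 0.08 rad and value of joint bail above 1 rad), for 0.2 s.
2. the bail is swung down into its catch over the locked cartridge (horizontal distance between cartridge and station below 0.004 m and z of cartridge in the frame of station between 0.022 and 0.0315 m and angle between the x axis of cartridge and the y axis of station, either way round below 0.14 rad and angle between cartridge's own z axis and vertical below 0.08 rad and value of joint bail below 0.06 rad), for 0.2 s.
At the end, for the whole second after the job is handed in: The fresh cartridge is in the socket within 4 mm of its axis, upright within 0.08 rad, foot 22 to 31.5 mm above the counter (locked down), its grip bar within 0.14 rad of station y (the red marks), and at rest; the bail's joint reads under 0.06 rad, cross bar in the catch (all of step 2 and linear speed of cartridge below 0.02 m/s); the robot touches nothing.
It fails at once if the spent cartridge or another bystander is shifted by more than 30 mm or upset (distance of any of spent, cup, bottle, jar, wipes, cassette, mirror from where it was at the start of the episode above 0.03 m or angle between any of spent, cup, bottle, jar, wipes, cassette, mirror's own z axis and vertical above 0.5 rad).
It also fails if it takes over 72 s, if anything falls off the work surface, if the arm or the gripper's body presses on something with over 40 N, if the wrist force passes 120 N, or if a joint passes its speed limit or range.

## Robot

A 7-joint arm with a two-finger parallel gripper is mounted at the origin on the work surface. World frame = base frame: x ahead of the robot, y to its left, z up, the work surface at z = 0. Lengths are in m, angles in rad, forces in N, time in s.
With the tool pointing down it reaches from about 0.4 to 0.925 m from the base axis. Payload 4.1 kg.
Tool frame: the origin (TCP) lies on the centre line of the jaws, within the pads' length; the fingertips stand 22 mm ahead of it and the grasp point (between the pads) lies 3 mm ahead of it; x points along the fingers, y is the direction in which the jaws open and shut, and the axes are right-handed (so a half turn about x gives the same grasp; the last joint's range is limited). The gripper opens to 85 mm and grips with 20 to 120 N. Pads are 22 mm wide; open, the fingers measure 114 mm over their backs; the gripper's body (76 mm by 85 mm) begins 54 mm behind the grasp point. The pads swing forward as they close: fully open they stand 13 mm farther back than shut.
Start: joints at [1.201, 0.398, 0.045, 1.537, -0.019, 1.207, -0.051], TCP at [0.174, -0.626, 0.253] pointing down, gripper open.
Joint ranges: [-2.82, 2.82], [-0.49, 2.23], [-1.37, 1.46], [0, 2.46], [-1.36, 4.5], [0.23, 2], [-2.94, 2.94]. Speed limits (rad/s): [2.57, 2.57, 3.14, 3.14, 3.14, 3.14, 3.14].

## Interface

Orientations are given as a unit quaternion [w, x, y, z].
In Python, from station import r gives the robot as it stands. The module is installed in compiled form; this text tells all that it offers.
- The arm moves only by the tool carry_out, never from a script. Its argument "series" is a list of rows, each an object of numbers: "x", "y", "z": the shift along the tool's x, y, z in mm; "wx", "wy", "wz": the turn, a rotation vector about the tool's x, y, z in rad; "hand": the opening, from -1 (shut) to 1 (fully open). In form: [{"x": .., "y": .., "z": .., "wx": .., "wy": .., "wz": .., "hand": ..}, ...]. A call has 1 to 5 rows; each row shifts and turns the commanded pose from where the row before left it, along the tool's axes as they then stand; what a row does not reach is not made up. A row lasts 1/10 s, in which the tool goes at most 50 mm and 8.59 degrees, less where a joint would pass 70% of its speed; a pose out of reach is approached as far as the arm can. A call is refused whole if a number of a shift passes 50 or a number of a turn 0.15, either way. A call with a gripper value outside its range is refused whole. The fingers move at their own pace and stop on an object; "grip_force" is the grip in N (left out, the last holds). Time passes only in rows, so rows that do not move let the fingers close. It gives the time, the measured TCP pose, the force and the opening at its end, in the units of the state.
- r.state(): the state, without advancing time (a new reading comes with each control period).
- r.grab_frame(name): name is "scene" or "top"; returns the picture (420x560x3 uint8, red, green, blue); there is no depth.
- r.calibration(name): a dict with "camera_matrix" (3x3 intrinsics, pixels), "distortion" ([k1, k2, p1, p2, k3] as OpenCV has them; the pictures are not rectified), "camera_from_world" (4x4, takes a point from world to camera coordinates). Camera axes: x right, y up, looking along -z (the intrinsics and any distortion apply to the point x, -y, -z); pixel columns grow to the right and rows downward; lengths in m; the calibration is good to about 2 mm. A picture is of the moment at which its call begins. calibration takes no time and is no camera call.
- r.finish_job(): hands the job in, once; it reports no verdict.
Trained networks look in the newest picture that a camera, given by its name, has taken for a name from the list of things; names that differ only in an ending like _2 or _b are one class to them, and where a whole thing is asked for, a point or a joint stands for the part that bears it (a point fixed in the world has none). Each returns a list of dicts, best first, with "score" (0 to 1); they miss things now and then, are a little off and sometimes report something else, mostly with a low value. They report only what shows in the picture. A call takes as long as a camera call.
- r.masks_of(camera, label): "mask" (420x560 bool, what is visible of it) and "box" ([left, top, right, bottom] in pixels, round what is visible of it).
- r.spot_point(camera, label): "xy" ([column, row] in pixels: a listed point, or the origin of a listed thing).
The state is a dict: "t": time; "joints": joint angles; "qd": joint speeds; "effort": joint torques, N m; "eef_pos": TCP position; "tcp_rot": TCP orientation; "ft_force": force on the tool from outside, world axes, zero at the start; "wrist_torque": the same for the moment, N m; "grip_width": opening from 0.0 (shut) to 1.0 (fully open).
Only numpy, scipy, OpenCV 4.12 (cv2) and the standard library are available. Lean on these libraries where they do the work, as an engineer would, in place of code of your own. Each camera call takes 0.05 s, during which the arm holds its last target.

## Working session

There is one attempt and no reset: what is moved stays moved. The work goes in short steps, Python scripts to look and compute and a tool call to move; the robot and the scene stay as the last step left them, time stands still between calls to the robot, and variables do not carry over. Pictures are saved under pics/ and viewed, and the job is handed in when it is done.

Besides the shell and the picture viewer there is one more tool, called after "Request:" as name(argument=value, ...), one argument or row to a line, values as JSON. carry_out: Moves the arm, as the interface text tells. Its arguments: {"type":"object","properties":{"series":{"type":"array"},"grip_force":{"type":"number"}},"required":["series"]}

```bash
mkdir -p pics; python3 - <<'E'
from station import r
import cv2
s=r.state(); print(s)
for n in("scene","top"):
    im=r.grab_frame(n); cv2.imwrite(f"pics/{n}0.png",im[:,:,::-1])
    c=r.calibration(n); print(n,c)
    for l in["cartridge","cartridge_bar","station","socket","keyway","lock_mark","bail_hinge","bail_grip","spent"]:
        print(l,[(round(d["score"],2),[round(float(v),1) for v in d["xy"]]) for d in r.spot_point(n,l)])
E
```

```text
{'t': 0.0, 'joints': array([ 1.20104424,  0.39918167,  0.04506783,  1.53786025, -0.0186912 ,
        1.2069155 , -0.05069057]), 'qd': array([ 1.00731041e-03,  1.14143815e-03, -2.52777979e-03, -2.15782206e-03,
        7.41484701e-04,  1.86904916e-05, -1.02319832e-03]), 'effort': array([ 6.65501352e-05, -4.75129509e+01,  1.36468973e+00, -2.54225886e+01,
        1.16610670e-02,  9.64758103e-03,  9.84153729e-06]), 'eef_pos': array([ 0.17369147, -0.62575443,  0.25227959]), 'tcp_rot': array([-0.09479484, -0.70048555, -0.09613711,  0.70077928]), 'ft_force': array([ 0.52933859, -0.07028562, -0.96779185]), 'wrist_torque': array([-0.06365772, -0.02254562,  0.00509857]), 'grip_width': 0.9994207578069532}
scene {'camera_matrix': array([[484.33579813,   0.        , 275.02068772],
       [  0.        , 484.33579813, 203.49933469],
       [  0.        ,   0.        ,   1.        ]]), 'distortion': array([-0.1314071,  0.       ,  0.       ,  0.       ,  0.       ]), 'camera_from_world': array([[-0.65033726,  0.75963431, -0.00414148,  0.35132907],
       [-0.62912639, -0.53553544,  0.56338422,  0.288
[... 863 characters left out ...]
: array([[ 2.09352490e-02, -9.99770006e-01,  4.65305339e-03,
         7.49155704e-03],
       [ 9.77545471e-01,  2.14455120e-02,  2.09630490e-01,
        -5.54480986e-01],
       [-2.09682064e-01,  1.59904763e-04,  9.77769608e-01,
        -1.01604999e+00],
       [ 0.00000000e+00,  0.00000000e+00,  0.00000000e+00,
         1.00000000e+00]])}
cartridge [(0.66, [388.2, 198.7])]
cartridge_bar [(0.74, [394.9, 189.7])]
station [(0.92, [254.4, 228.8]), (0.35, [130.9, 198.3])]
socket [(0.95, [246.1, 221.8])]
keyway [(0.68, [242.6, 237.9]), (0.25, [224.7, 209.8])]
lock_mark [(0.8, [234.2, 217.0]), (0.52, [392.3, 189.2])]
bail_hinge [(0.69, [171.5, 189.1])]
bail_grip [(0.61, [170.1, 190.0])]
spent []
```

View pics/scene0.png

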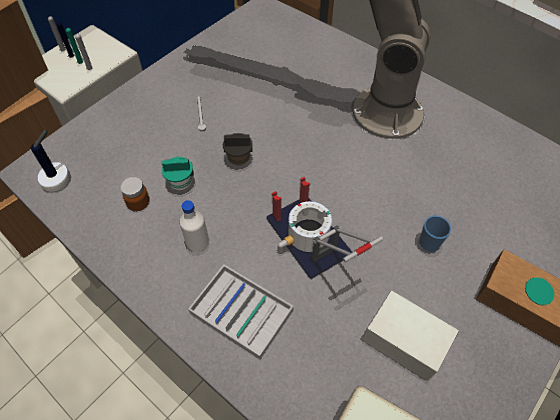

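View pics/top0.png

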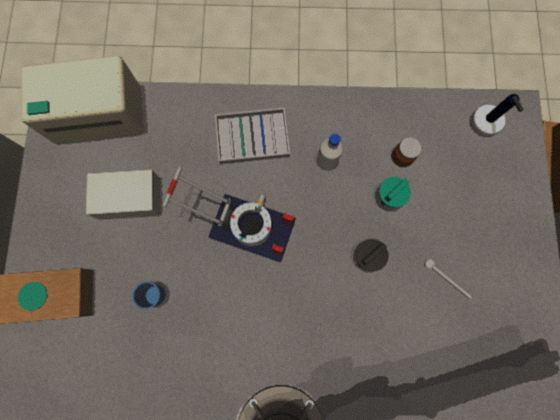

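```bash
cat > h.py <<'E'
from station import r
import numpy as np, cv2
from scipy.optimize import least_squares
from scipy.spatial.transform import Rotation as R
F=np.diag([1.,-1,-1])
def cal(n):
    c=r.calibration(n); T=c["camera_from_world"]; return c["camera_matrix"],c["distortion"],F@T[:3,:3],F@T[:3,3]
def proj(n,P):
    K,D,Rm,t=cal(n); return cv2.projectPoints(np.asarray(P,float).reshape(-1,1,3),cv2.Rodrigues(Rm)[0],t,K,D)[0].reshape(-1,2)
def atz(n,uv,z):
    K,D,Rm,t=cal(n); p=cv2.undistortPoints(np.array([[uv]],float),K,D)[0,0]
    d=Rm.T@np.array([p[0],p[1],1]); o=-Rm.T@t; return o+d*(z-o[2])/d[2]
def tri(a,b):
    f=lambda P:np.r_[proj("scene",P)[0]-a,proj("top",P)[0]-b]
    s=least_squares(f,atz("top",b,0.08)); return s.x,np.abs(s.fun).max()
def Rt():
    q=r.state()["tcp_rot"]; return R.from_quat([q[1],q[2],q[3],q[0]])
E
python3 - <<'E'
from h import *
np.set_printoptions(precision=4,suppress=True)
print(proj("scene",r.state()["eef_pos"]),proj("top",r.state()["eef_pos"]))
print(tri((176.4,162.9),(394.9,189.7)),atz("scene",(176.4,162.9),.08),atz("top",(394.9,189.7),.08))
print("socket",atz("scene",(310.5,218.9),.084),atz("top",(246.1,221.8),.084))
print("Rt",Rt().as_matrix())
a=cv2.imread("pics/scene0.png");b=cv2.imread("pics/top0.png")
def crop(im,x,y,w,h,k):return cv2.resize(im[y:y+h,x:x+w],None,fx=k,fy=k,interpolation=cv2.INTER_CUBIC)
cv2.imwrite("pics/c1.png",crop(a,230,170,160,120,5))
cv2.imwrite("pics/c2.png",crop(b,150,160,160,110,5))
cv2.imwrite("pics/c3.png",np.hstack([crop(a,150,140,60,60,6),crop(b,360,165,60,60,6)]))
E
```

```text
[[197.7162  -9.3968]] [[604.5025 385.0954]]
(array([ 0.6074, -0.2838,  0.0865]), np.float64(0.7165708172646816)) [ 0.6052 -0.2907  0.08  ] [ 0.6081 -0.2841  0.08  ]
socket [0.5147 0.0924 0.084 ] [0.5136 0.1016 0.084 ]
Rt [[ 0.      0.2676 -0.9635]
 [-0.0001 -0.9635 -0.2676]
 [-1.      0.0001 -0.    ]]
```

View pics/c1.png

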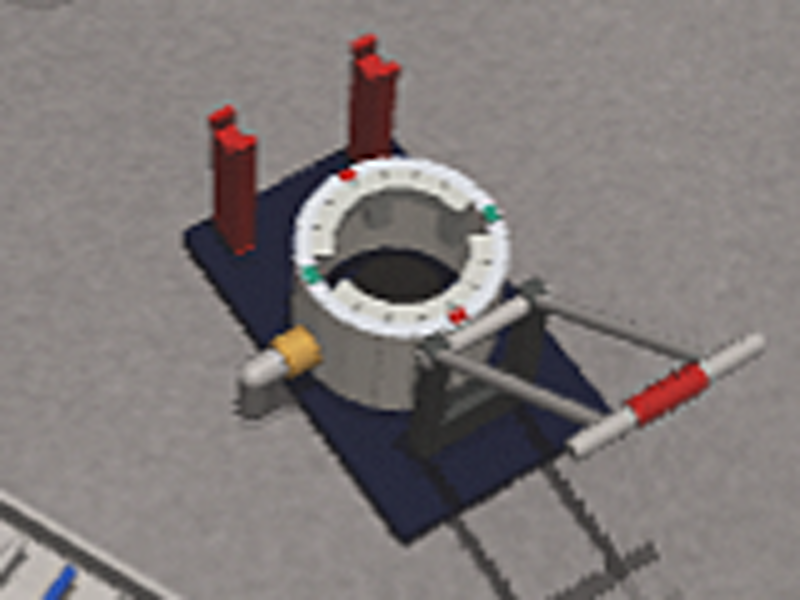

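View pics/c2.png

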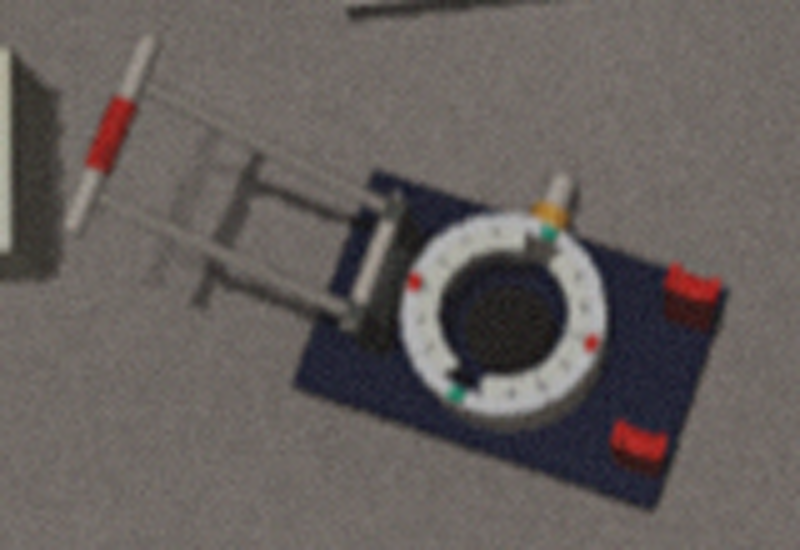

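View pics/c3.png

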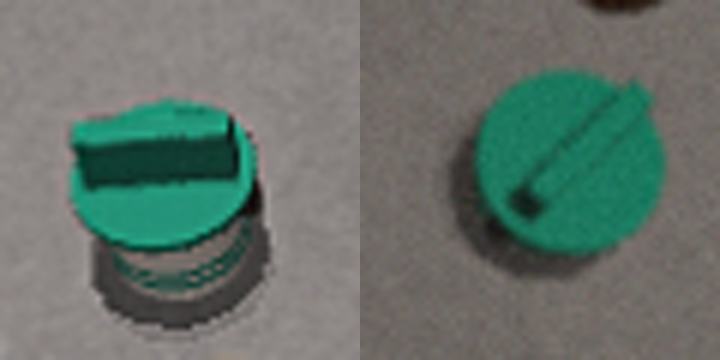

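```bash
cat > fit.py <<'E'
from h import *
from scipy.optimize import minimize
np.set_printoptions(precision=4,suppress=True)
def cen(im,uv,ch,w=3):
    u,v=int(round(uv[0])),int(round(uv[1])); p=im[v-w:v+w+1,u-w:u+w+1].astype(float)
    B,G,Rr=p[...,0],p[...,1],p[...,2]
    m=np.clip((Rr-np.maximum(B,G) if ch=="r" else np.minimum(G,B)-Rr)-20,0,None)
    yy,xx=np.mgrid[v-w:v+w+1,u-w:u+w+1]; return np.array([(m*xx).sum(),(m*yy).sum()])/m.sum()
def stmodel(p):
    c,s=np.cos(p[2]),np.sin(p[2]); a=np.radians([90,270,350,170])
    L=np.c_[.048*np.cos(a),.048*np.sin(a)]
    return np.c_[L@np.array([[c,s],[-s,c]])+p[:2],np.full(4,.0845)]
def cartfit(im,n,p0,z=0.0,free=False):
    # p: x,y,yaw ; renders cap, bar sides, bar top at 4x and compares
    S=4
    th=np.linspace(0,2*np.pi,60,endpoint=False)
    uv0=proj(n,[[p0[0],p0[1],z+.08]])[0]; u0,v0=int(uv0[0])-32,int(uv0[1])-32
    sub=im[v0:v0+64,u0:u0+64].astype(float)
    def masks(p):
        x,y,w=p[:3]; zz=z+(p[3] if len(p)>3 else 0)
        cap=[[x+.042*np.cos(t),y+.042*np.sin(t),zz+h] for h in(.058,.064) for t in th]
        cn=np.array([[a*.035,b*.007] for a,b in((1,1),(-1,1),(-1,-1),(1,-1))])@np.array([[np.cos(w),np.sin(w)],[-np.sin(w),np.cos(w)]])+[x,y]
        bt=np.c_[cn,np.full(4,zz+.096)]; bb=np.c_[cn,np.full(4,zz+.064)]
        out=np.zeros((64*S,64*S),np.uint8)
        for k,P in((1,cap),(2,np.r_[bt,bb]),(3,bt)):
            q=(proj(n,P)-[u0,v0]+.5)*S-.5
            cv2.fillConvexPoly(out,cv2.convexHull(np.round(q*16).astype(np.int32)),k,shift=4)
        return np.stack([cv2.resize((out==k).astype(np.float32),(64,64),interpolation=cv2.INTER_AREA) for k in(0,1,2,3)],-1)
    hsv=cv2.cvtColor(im[v0:v0+64,u0:u0+64],cv2.COLOR_BGR2HSV)
    teal=((hsv[...,1]>120)&(hsv[...,0]>65)&(hsv[...,0]<95))
    def cost(p):
        M=masks(p).reshape(-1,4); fg=1-M[:,0]
        A=M[:,1:]; t=sub.reshape(-1,3)
        # teal-ness = G-R
        y=np.clip(t[:,1]-t[:,2],0,None)[:,None]; 
        c=np.linalg.lstsq(A,y,rcond=None)[0]; return ((A@c-y)**2).mean()
    best=None
    for d in(-.15,0,.15):
        q=np.array(p0,float); q[2]+=d
        st=[.004,.004,.1]+[.004]*(len(q)-3)
        sx=np.vstack([q]+[q+np.eye(len(q))[i]*st[i] for i in range(len(q))])
        o=minimize(cost,q,method="Nelder-Mead",options=dict(initial_simplex=sx,xatol=1e-5,fatol=1e-3,maxiter=250))
        if best is None or o.fun<best.fun: best=o
    return best.x,best.fun
E
cat > m1.py <<'E'
from fit import *
im={n:cv2.imread(f"pics/{n}0.png") for n in("scene","top")}
c=lambda x,y,ox,oy:((x+.5)/5-.5+ox,(y+.5)/5-.5+oy)
pk={"top":[c(415,283,150,160),c(592,343,150,160),c(548,233,150,160),c(456,394,150,160)],
"scene":[c(458,316,230,170),c(347,175,230,170),c(490,214,230,170),c(311,275,230,170)]}
ob={n:np.array([cen(im[n],u,k) for u,k in zip(pk[n],"rrgg")]) for n in pk}
for n in pk: print(n,ob[n]-np.array(pk[n]))
for ns in(["top"],["scene"],["top","scene"]):
    f=lambda p:np.concatenate([(proj(n,stmodel(p))-ob[n]).ravel() for n in ns])
    s=least_squares(f,[.514,.098,-.33],x_scale=[.01,.01,.1]); print(ns,s.x,np.degrees(s.x[2]),s.fun)
for n in pk: print("cart",n,cartfit(im[n],n,[.607,-.286,-.785]))
E
python3 m1.py
```

```text
top [[-0.2299 -0.2828]
 [-0.1538 -0.0349]
 [ 0.0541  0.1033]
 [ 0.1394 -0.2586]]
scene [[-0.0803 -0.1689]
 [ 0.0787 -0.1133]
 [ 0.065  -0.3309]
 [-0.0878 -0.1567]]
['top'] [ 0.5131  0.0912 -0.311 ] -17.818927901265823 [ 0.1479  0.1204 -0.0258 -0.0645  0.1277 -0.2546 -0.246   0.1919]
['scene'] [0.5125 0.0889 1.5923] 91.23447719956616 [  0.4547 -27.8212  -1.1977  26.0282  -4.0956  18.1063   5.045  -19.3347]
['top', 'scene'] [ 0.513   0.0904 -0.1522] -8.722933278264124 [ -0.357    2.9644   1.042   -2.8907  -2.2395  -1.4277   2.7736   1.4504
   2.8441  -1.9512  -1.9777   1.1096 -34.055   14.4824  34.8941 -14.9319]
cart top (array([ 0.6084, -0.2879, -0.7704]), np.float64(39.649668540265885))
cart scene (array([ 0.6101, -0.2892, -0.7649]), np.float64(88.69240379174968))
```

```bash
sed -i 's/c(490,214,230,170),c(311,275,230,170)/c(311,275,230,170),c(490,214,230,170)/' m1.py; python3 m1.py
python3 - <<'E'
from h import *
np.set_printoptions(precision=4,suppress=True)
print(tri((361.5,250.6),(172.5,186.5)), r.state()["t"])
E
```

```text
top [[-0.2299 -0.2828]
 [-0.1538 -0.0349]
 [ 0.0541  0.1033]
 [ 0.1394 -0.2586]]
scene [[-0.0803 -0.1689]
 [ 0.0787 -0.1133]
 [-0.0878 -0.1567]
 [ 0.065  -0.3309]]
['top'] [ 0.5131  0.0912 -0.311 ] -17.818927901265823 [ 0.1479  0.1204 -0.0258 -0.0645  0.1277 -0.2546 -0.246   0.1919]
['scene'] [ 0.5144  0.0902 -0.3088] -17.694499879339155 [-0.0195 -0.0225 -0.0209 -0.0702  0.0164  0.0588  0.024   0.0315]
['top', 'scene'] [ 0.5137  0.0907 -0.31  ] -17.762926652778233 [ 0.3729 -0.1199  0.2081 -0.3421  0.3383 -0.5177  0.003  -0.0626  0.2911
 -0.0913  0.319  -0.1539  0.3377 -0.0377  0.3541 -0.0256]
(array([0.5712, 0.2634, 0.2039]), np.float64(0.39041970022225314)) 1.0Traceback (most recent call last):
  File "m1.py", line 11, in <module>
    for n in pk: print("cart",n,cartfit(im[n],n,[.607,-.286,-.785]))
                                ~~~~~~~^^^^^^^^^^^^^^^^^^^^^^^^^^^^
  File "fit.py", line 42, in cartfit
    o=minimize(cost,q,method="Nelder-Mead",options=dict(initial_simplex=sx,xatol=1e-5,fatol=1e-3,maxiter=250))
    res = _minimize_neldermead(fun, x0, args, callback, bounds=bounds,
                               **options)
    fxr = func(xr)
    fx = function(np.copy(x), *(wrapper_args + args))
  File "fit.py", line 32, in cost
    M=masks(p).reshape(-1,4); fg=1-M[:,0]
      ~~~~~^^^
  File "fit.py", line 26, in masks
    q=(proj(n,P)-[u0,v0]+.5)*S-.5
       ~~~~^^^^^
  File "h.py", line 9, in proj
    K,D,Rm,t=cal(n); return cv2.projectPoints(np.asarray(P,float).reshape(-1,1,3),cv2.Rodrigues(Rm)[0],t,K,D)[0].reshape(-1,2)
             ~~~^^^
  File "h.py", line 7, in cal
    c=r.calibration(n); T=c["camera_from_world"]; return c["camera_matrix"],c["distortion"],F@T[:3,:3],F@T[:3,3]
ValueError: time passes only in moves, steps and waits
```

```bash
cat > h.py.new <<'E'
E
sed -i 's/^def cal(n):/import functools\n@functools.lru_cache\ndef cal(n):/' h.py; rm h.py.new
cat > plan.py <<'E'
from h import *
import json
np.set_printoptions(precision=4,suppress=True)
def plan(goal,yaw,n,nd=0,hand=None,wd=3):
    """goal world pos TCP, jaw(tool y) angle deg, tool down; n rows"""
    s=r.state(); p=s["eef_pos"].copy(); A=Rt()
    y=np.radians(yaw); ty=np.array([np.cos(y),np.sin(y),0]); tx=np.array([0,0,-1.])
    G=R.from_matrix(np.c_[tx,ty,np.cross(tx,ty)]); goal=np.array(goal,float)
    rows=[]
    for i in range(n):
        k=n-i
        d=A.inv().apply((goal-p)/k)*1000; w=(A.inv()*G).as_rotvec()/k
        d=np.round(d,nd); w=np.round(w,wd)
        rows.append(dict(zip(("x","y","z","wx","wy","wz"),[float(v) for v in (*d,*w)])))
        p=p+A.apply(d/1000); A=A*R.from_rotvec(w)
        if hand is not None: rows[-1]["hand"]=hand
    for i in range(0,n,5): print(json.dumps(rows[i:i+5]))
    print("from",s["eef_pos"],"t",s["t"],"end",p)
E
python3 - <<'E'
from plan import *
plan([.6092,-.2885,.20],46,16)
E
```

```text
[{"x": 3.0, "y": -13.0, "z": -32.0, "wx": -0.131, "wy": 0.0, "wz": -0.0}, {"x": 3.0, "y": -9.0, "z": -33.0, "wx": -0.131, "wy": 0.0, "wz": -0.0}, {"x": 3.0, "y": -4.0, "z": -34.0, "wx": -0.131, "wy": 0.0, "wz": -0.0}, {"x": 3.0, "y": 0.0, "z": -34.0, "wx": -0.132, "wy": 0.0, "wz": -0.0}, {"x": 3.0, "y": 5.0, "z": -34.0, "wx": -0.131, "wy": 0.0, "wz": -0.0}]
[{"x": 3.0, "y": 9.0, "z": -33.0, "wx": -0.132, "wy": 0.0, "wz": -0.0}, {"x": 4.0, "y": 13.0, "z": -32.0, "wx": -0.131, "wy": 0.0, "wz": -0.0}, {"x": 3.0, "y": 17.0, "z": -30.0, "wx": -0.132, "wy": 0.0, "wz": -0.0}, {"x": 4.0, "y": 21.0, "z": -27.0, "wx": -0.131, "wy": 0.0, "wz": -0.0}, {"x": 3.0, "y": 25.0, "z": -24.0, "wx": -0.132, "wy": 0.0, "wz": 0.0}]
[{"x": 4.0, "y": 28.0, "z": -21.0, "wx": -0.131, "wy": 0.0, "wz": 0.0}, {"x": 3.0, "y": 30.0, "z": -17.0, "wx": -0.132, "wy": 0.0, "wz": 0.0}, {"x": 4.0, "y": 32.0, "z": -13.0, "wx": -0.131, "wy": 0.0, "wz": 0.0}, {"x": 3.0, "y": 33.0, "z": -9.0, "wx": -0.132, "wy": 0.0, "wz": 0.0}, {"x": 4.0, "y": 34.0, "z": -4.0, "wx": -0.131, "wy": 0.0, "wz": 0.0}]
[{"x": 3.0, "y": 35.0, "z": 1.0, "wx": -0.132, "wy": 0.0, "wz": 0.0}]
from [ 0.1739 -0.6263  0.2534] t 1.0 end [ 0.6091 -0.2886  0.2003]
```

Request:
carry_out(
  series=[
    {"x":3,"y":-13,"z":-32,"wx":-0.131},
    {"x":3,"y":-9,"z":-33,"wx":-0.131},
    {"x":3,"y":-4,"z":-34,"wx":-0.131},
    {"x":3,"y":0,"z":-34,"wx":-0.131},
    {"x":3,"y":5,"z":-34,"wx":-0.131},
  ],
  grip_force=60,
)

```text
validation failed for argument at $.se...
```

Request:
carry_out(
  series=[
    {"x":3,"y":9,"z":-33,"wx":-0.132},
    {"x":4,"y":13,"z":-32,"wx":-0.131},
    {"x":3,"y":17,"z":-30,"wx":-0.132},
    {"x":4,"y":21,"z":-27,"wx":-0.131},
    {"x":3,"y":25,"z":-24,"wx":-0.132},
  ],
)

```text
validation failed for argument at $.se...
```

Request:
carry_out(
  series=[
    {"x":4,"y":28,"z":-21,"wx":-0.131},
    {"x":3,"y":30,"z":-17,"wx":-0.132},
    {"x":4,"y":32,"z":-13,"wx":-0.131},
    {"x":3,"y":33,"z":-9,"wx":-0.132},
    {"x":4,"y":34,"z":-4,"wx":-0.131},
  ],
)

```text
validation failed for argument at $.se...
```

```bash
python3 - <<'E'
from plan import *
print(r.state()["joints"],r.state()["ft_force"])
plan([.6092,-.2885,.16],46,4,1)
E
```

```text
[ 1.201   0.3984  0.0451  1.5366 -0.0187  1.2069 -0.0507] [ 0.121  -0.0802  0.3763]
[{"x": 23.3, "y": -52.3, "z": -127.5, "wx": -0.526, "wy": 0.0, "wz": -0.0}, {"x": 23.3, "y": 18.8, "z": -136.4, "wx": -0.526, "wy": 0.0, "wz": -0.0}, {"x": 23.4, "y": 84.8, "z": -108.6, "wx": -0.525, "wy": 0.0, "wz": -0.0}, {"x": 23.3, "y": 127.7, "z": -51.5, "wx": -0.526, "wy": 0.0, "wz": 0.0}]
from [ 0.1739 -0.6263  0.2534] t 1.0 end [ 0.6092 -0.2885  0.16  ]
```

Request:
carry_out(
  series=[
    {"x":3,"y":-13,"z":-32,"wx":-0.131,"wy":0,"wz":0,"hand":1},
    {"x":3,"y":-9,"z":-33,"wx":-0.131,"wy":0,"wz":0,"hand":1},
    {"x":3,"y":-4,"z":-34,"wx":-0.131,"wy":0,"wz":0,"hand":1},
    {"x":3,"y":0,"z":-34,"wx":-0.131,"wy":0,"wz":0,"hand":1},
    {"x":3,"y":5,"z":-34,"wx":-0.131,"wy":0,"wz":0,"hand":1},
  ],
  grip_force=60,
)

```text
t: 1.5
eef_pos: [0.3104, -0.5207, 0.2384]
tcp_rot: [-0.318, -0.632, -0.317, 0.632]
ft_force: [0.5, -0.2, -0.0]
grip_width: 1.0
```

Works with all keys present.

Request:
carry_out(
  series=[
    {"x":3,"y":9,"z":-33,"wx":-0.132,"wy":0,"wz":0,"hand":1},
    {"x":4,"y":13,"z":-32,"wx":-0.131,"wy":0,"wz":0,"hand":1},
    {"x":3,"y":17,"z":-30,"wx":-0.132,"wy":0,"wz":0,"hand":1},
    {"x":4,"y":21,"z":-27,"wx":-0.131,"wy":0,"wz":0,"hand":1},
    {"x":3,"y":25,"z":-24,"wx":-0.132,"wy":0,"wz":0,"hand":1},
  ],
)

```text
t: 2.0
eef_pos: [0.4461, -0.415, 0.2213]
tcp_rot: [0.505, 0.495, 0.504, -0.496]
ft_force: [-0.3, -0.5, 0.4]
grip_width: 1.0
```

Request:
carry_out(
  series=[
    {"x":4,"y":28,"z":-21,"wx":-0.131,"wy":0,"wz":0,"hand":1},
    {"x":3,"y":30,"z":-17,"wx":-0.132,"wy":0,"wz":0,"hand":1},
    {"x":4,"y":32,"z":-13,"wx":-0.131,"wy":0,"wz":0,"hand":1},
    {"x":3,"y":33,"z":-9,"wx":-0.132,"wy":0,"wz":0,"hand":1},
    {"x":4,"y":34,"z":-4,"wx":-0.131,"wy":0,"wz":0,"hand":1},
  ],
)

```text
t: 2.5
eef_pos: [0.5823, -0.3092, 0.2034]
tcp_rot: [0.638, 0.306, 0.637, -0.306]
ft_force: [1.3, 0.6, 0.1]
grip_width: 1.0
```

```bash
python3 - <<'E'
from plan import *
print(r.state()["joints"],r.state()["ft_force"])
plan([.6092,-.2885,.17],46,4,1)
E
```

```text
[ 0.7673  0.4871 -0.4818  1.5585  0.2398  1.1545  0.9112] [1.3389 0.6116 0.1396]
[{"x": 8.4, "y": 8.5, "z": 0.2, "wx": -0.032, "wy": 0.0, "wz": 0.0}, {"x": 8.3, "y": 8.5, "z": 0.4, "wx": -0.032, "wy": 0.0, "wz": 0.0}, {"x": 8.4, "y": 8.4, "z": 0.7, "wx": -0.032, "wy": 0.0, "wz": 0.0}, {"x": 8.3, "y": 8.4, "z": 0.9, "wx": -0.032, "wy": 0.001, "wz": 0.0}]
from [ 0.5823 -0.3092  0.2034] t 2.5 end [ 0.6092 -0.2885  0.17  ]
```

Request:
carry_out(
  series=[
    {"x":8.4,"y":8.5,"z":0.2,"wx":-0.032,"wy":0,"wz":0,"hand":1},
    {"x":8.3,"y":8.5,"z":0.4,"wx":-0.032,"wy":0,"wz":0,"hand":1},
    {"x":8.4,"y":8.4,"z":0.7,"wx":-0.032,"wy":0,"wz":0,"hand":1},
    {"x":8.3,"y":8.4,"z":0.9,"wx":-0.032,"wy":0,"wz":0,"hand":1},
    {"x":0,"y":0,"z":0,"wx":0,"wy":0,"wz":0,"hand":1},
  ],
)

```text
t: 3.0
eef_pos: [0.6078, -0.2885, 0.1681]
tcp_rot: [0.654, 0.266, 0.656, -0.266]
ft_force: [0.2, -0.9, 0.2]
grip_width: 0.999
```

```bash
python3 - <<'E'
from plan import *
for n in("scene","top"): cv2.imwrite(f"pics/{n}1.png",r.grab_frame(n)[:,:,::-1])
a=cv2.imread("pics/scene1.png");b=cv2.imread("pics/top1.png")
def crop(im,x,y,w,h,k):return cv2.resize(im[y:y+h,x:x+w],None,fx=k,fy=k,interpolation=cv2.INTER_CUBIC)
cv2.imwrite("pics/c4.png",np.hstack([crop(a,130,110,100,100,4),crop(b,345,140,100,100,4)]))
plan([.6092,-.2885,.091],46,4,1)
E
```

```text
[{"x": 19.7, "y": 0.5, "z": 0.0, "wx": -0.001, "wy": -0.0, "wz": 0.0}, {"x": 19.6, "y": 0.5, "z": 0.0, "wx": -0.002, "wy": -0.0, "wz": 0.0}, {"x": 19.7, "y": 0.5, "z": 0.1, "wx": -0.001, "wy": -0.0, "wz": 0.0}, {"x": 19.6, "y": 0.5, "z": 0.0, "wx": -0.002, "wy": -0.0, "wz": 0.001}]
from [ 0.6078 -0.2898  0.1696] t 3.1 end [ 0.6092 -0.2885  0.091 ]
```

View pics/c4.png

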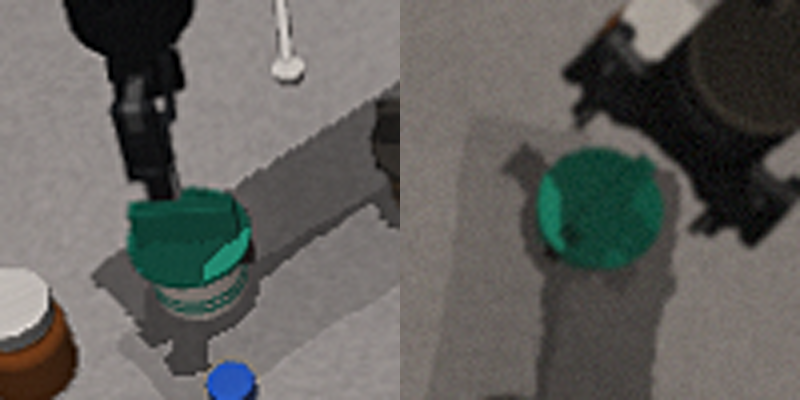

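```bash
python3 - <<'E'
from plan import *
for n,o in(("top",(345,140)),("scene",(130,110))):
    print(n,(proj(n,[[.608,-.289,.17],[.608,-.289,.23],[.608,-.289,.148],[.609,-.2885,.064]])-o)*4)
E
```

```text
top [[250.591  160.6705]
 [284.1936 130.9576]
 [239.2643 170.6874]
 [199.3699 203.7809]]
scene [[160.0851 125.4205]
 [142.5544  59.3853]
 [166.2077 148.3741]
 [187.6116 231.6274]]
```

Request:
carry_out(
  series=[
    {"x":19.7,"y":0,"z":0,"wx":-0.001,"wy":0,"wz":0,"hand":1},
    {"x":19.7,"y":0,"z":0,"wx":-0.001,"wy":0,"wz":0,"hand":1},
    {"x":19.7,"y":0,"z":0,"wx":0,"wy":0,"wz":0,"hand":1},
    {"x":18.5,"y":0,"z":0,"wx":0,"wy":0,"wz":0,"hand":1},
    {"x":0,"y":0,"z":0,"wx":0,"wy":0,"wz":0,"hand":1},
  ],
)

```text
t: 3.6
eef_pos: [0.6059, -0.2898, 0.09]
tcp_rot: [0.653, 0.266, 0.657, -0.267]
ft_force: [0.4, 0.8, 0.4]
grip_width: 1.005
```

Request:
carry_out(
  series=[
    {"x":0,"y":0,"z":0,"wx":0,"wy":0,"wz":0,"hand":-1},
    {"x":0,"y":0,"z":0,"wx":0,"wy":0,"wz":0,"hand":-1},
    {"x":0,"y":0,"z":0,"wx":0,"wy":0,"wz":0,"hand":-1},
    {"x":0,"y":0,"z":0,"wx":0,"wy":0,"wz":0,"hand":-1},
    {"x":0,"y":0,"z":0,"wx":0,"wy":0,"wz":0,"hand":-1},
  ],
)

```text
t: 4.1
eef_pos: [0.6085, -0.2896, 0.093]
tcp_rot: [0.656, 0.266, 0.655, -0.266]
ft_force: [-3.4, -2.6, 11.2]
grip_width: 0.152
```

Request:
carry_out(
  series=[
    {"x":0,"y":0,"z":0,"wx":0,"wy":0,"wz":0,"hand":-1},
    {"x":0,"y":0,"z":0,"wx":0,"wy":0,"wz":0,"hand":-1},
    {"x":0,"y":0,"z":0,"wx":0,"wy":0,"wz":0,"hand":-1},
  ],
)

```text
t: 4.4
eef_pos: [0.6087, -0.2897, 0.0931]
tcp_rot: [0.656, 0.266, 0.655, -0.266]
ft_force: [-0.9, -0.3, 4.8]
grip_width: 0.149
```

```bash
python3 - <<'E'
from plan import *
print(atz("top",(335,139),.17),atz("top",(330,160),0.0), r.state()["eef_pos"])
def yaw():
    v=Rt().apply([0,1,0]); return np.degrees(np.arctan2(v[1],v[0]))
print(yaw())
plan([.6087,-.2897,.228],46,5,0,-1)
E
```

```text
[ 0.7091 -0.1156  0.17  ] [ 0.7137 -0.1252  0.    ] [ 0.6087 -0.2897  0.0931]
45.82793432801412
[{"x": -27.0, "y": 0.0, "z": 0.0, "wx": -0.001, "wy": 0.0, "wz": -0.0, "hand": -1}, {"x": -27.0, "y": 0.0, "z": 0.0, "wx": -0.001, "wy": 0.0, "wz": -0.0, "hand": -1}, {"x": -27.0, "y": 0.0, "z": 0.0, "wx": -0.0, "wy": 0.0, "wz": -0.0, "hand": -1}, {"x": -27.0, "y": 0.0, "z": 0.0, "wx": -0.001, "wy": 0.001, "wz": -0.0, "hand": -1}, {"x": -27.0, "y": 0.0, "z": 0.0, "wx": -0.0, "wy": 0.0, "wz": -0.0, "hand": -1}]
from [ 0.6087 -0.2897  0.0931] t 4.4 end [ 0.6085 -0.2896  0.2281]
```

Request:
carry_out(
  series=[
    {"x":-10,"y":0,"z":0,"wx":0,"wy":0,"wz":0,"hand":-1},
    {"x":-25,"y":0,"z":0,"wx":0,"wy":0,"wz":0,"hand":-1},
    {"x":-35,"y":0,"z":0,"wx":0,"wy":0,"wz":0,"hand":-1},
    {"x":-40,"y":0,"z":0,"wx":0,"wy":0,"wz":0,"hand":-1},
    {"x":-25,"y":0,"z":0,"wx":0,"wy":0,"wz":0,"hand":-1},
  ],
  grip_force=80,
)

```text
t: 4.9
eef_pos: [0.6087, -0.2889, 0.2298]
tcp_rot: [0.656, 0.266, 0.655, -0.265]
ft_force: [0.5, 0.9, -2.7]
grip_width: 0.143
```

```bash
python3 - <<'E'
from plan import *
plan([.5137,.0907,.228],62.24,13,0,-1)
E
```

```text
[{"x": 0.0, "y": 16.0, "z": -26.0, "wx": -0.022, "wy": 0.0, "wz": -0.0, "hand": -1}, {"x": 0.0, "y": 16.0, "z": -25.0, "wx": -0.022, "wy": 0.0, "wz": -0.0, "hand": -1}, {"x": 0.0, "y": 17.0, "z": -25.0, "wx": -0.022, "wy": 0.0, "wz": -0.0, "hand": -1}, {"x": 0.0, "y": 18.0, "z": -24.0, "wx": -0.022, "wy": 0.0, "wz": -0.0, "hand": -1}, {"x": 0.0, "y": 18.0, "z": -24.0, "wx": -0.022, "wy": 0.0, "wz": -0.0, "hand": -1}]
[{"x": 0.0, "y": 19.0, "z": -24.0, "wx": -0.022, "wy": 0.0, "wz": -0.0, "hand": -1}, {"x": 0.0, "y": 19.0, "z": -23.0, "wx": -0.022, "wy": 0.0, "wz": -0.0, "hand": -1}, {"x": 0.0, "y": 20.0, "z": -23.0, "wx": -0.022, "wy": 0.0, "wz": -0.0, "hand": -1}, {"x": 0.0, "y": 20.0, "z": -22.0, "wx": -0.022, "wy": 0.0, "wz": -0.0, "hand": -1}, {"x": 0.0, "y": 20.0, "z": -22.0, "wx": -0.022, "wy": 0.0, "wz": -0.0, "hand": -1}]
[{"x": 1.0, "y": 21.0, "z": -22.0, "wx": -0.022, "wy": 0.001, "wz": -0.0, "hand": -1}, {"x": 0.0, "y": 21.0, "z": -21.0, "wx": -0.022, "wy": 0.0, "wz": -0.0, "hand": -1}, {"x": 1.0, "y": 22.0, "z": -20.0, "wx": -0.022, "wy": 0.001, "wz": -0.001, "hand": -1}]
from [ 0.6087 -0.2889  0.2298] t 4.9 end [0.5139 0.0901 0.2276]
```

Request:
carry_out(
  series=[
    {"x":0,"y":16,"z":-26,"wx":-0.022,"wy":0,"wz":0,"hand":-1},
    {"x":0,"y":16,"z":-25,"wx":-0.022,"wy":0,"wz":0,"hand":-1},
    {"x":0,"y":17,"z":-25,"wx":-0.022,"wy":0,"wz":0,"hand":-1},
    {"x":0,"y":18,"z":-24,"wx":-0.022,"wy":0,"wz":0,"hand":-1},
    {"x":0,"y":18,"z":-24,"wx":-0.022,"wy":0,"wz":0,"hand":-1},
  ],
)

```text
t: 5.4
eef_pos: [0.5707, -0.1416, 0.2265]
tcp_rot: [0.668, 0.229, 0.67, -0.229]
ft_force: [-0.3, -0.3, -3.7]
grip_width: 0.146
```

Request:
carry_out(
  series=[
    {"x":0,"y":19,"z":-24,"wx":-0.022,"wy":0,"wz":0,"hand":-1},
    {"x":0,"y":19,"z":-23,"wx":-0.022,"wy":0,"wz":0,"hand":-1},
    {"x":0,"y":20,"z":-23,"wx":-0.022,"wy":0,"wz":0,"hand":-1},
    {"x":0,"y":20,"z":-22,"wx":-0.022,"wy":0,"wz":0,"hand":-1},
    {"x":0,"y":20,"z":-22,"wx":-0.022,"wy":0,"wz":0,"hand":-1},
  ],
)

```text
t: 5.9
eef_pos: [0.5349, 0.0048, 0.2271]
tcp_rot: [0.681, 0.192, 0.681, -0.192]
ft_force: [1.4, -0.2, -3.2]
grip_width: 0.145
```

Request:
carry_out(
  series=[
    {"x":0,"y":21,"z":-22,"wx":-0.022,"wy":0,"wz":0,"hand":-1},
    {"x":0,"y":21,"z":-21,"wx":-0.022,"wy":0,"wz":0,"hand":-1},
    {"x":0,"y":22,"z":-20,"wx":-0.022,"wy":0,"wz":0,"hand":-1},
    {"x":0,"y":0,"z":0,"wx":0,"wy":0,"wz":0,"hand":-1},
    {"x":0,"y":0,"z":0,"wx":0,"wy":0,"wz":0,"hand":-1},
  ],
)

```text
t: 6.4
eef_pos: [0.513, 0.091, 0.2273]
tcp_rot: [0.687, 0.168, 0.687, -0.169]
ft_force: [-0.3, 0.3, -2.3]
grip_width: 0.146
```

```bash
cat > look.py <<'E'
from plan import *
import sys
k=sys.argv[1]
P=[];Y=[]
for i in range(2):
  for n in("scene","top"):
    cv2.imwrite(f"pics/{n}{k}.png",r.grab_frame(n)[:,:,::-1])
    s=r.state(); P.append(s["eef_pos"]); v=Rt().as_matrix(); Y.append([np.degrees(np.arctan2(v[1,1],v[0,1])),*v[:2,0]])
print("pos",np.mean(P,0),np.std(P,0),"yaw",np.mean(Y,0),s["ft_force"],s["grip_width"],"t",s["t"])
a=cv2.imread(f"pics/scene{k}.png");b=cv2.imread(f"pics/top{k}.png")
def crop(im,x,y,w,h,k):return cv2.resize(im[y:y+h,x:x+w],None,fx=k,fy=k,interpolation=cv2.INTER_CUBIC)
cv2.imwrite(f"pics/l{k}.png",np.hstack([crop(a,230,130,160,160,2.5),crop(b,160,140,160,160,2.5)]))
E
python3 look.py 2
```

```text
pos [0.5136 0.089  0.2271] [0.0002 0.0004 0.    ] yaw [62.1651 -0.0003 -0.0008] [-0.0254  0.0742 -3.7283] 0.1514358545044052 t 6.6
```

View pics/l2.png

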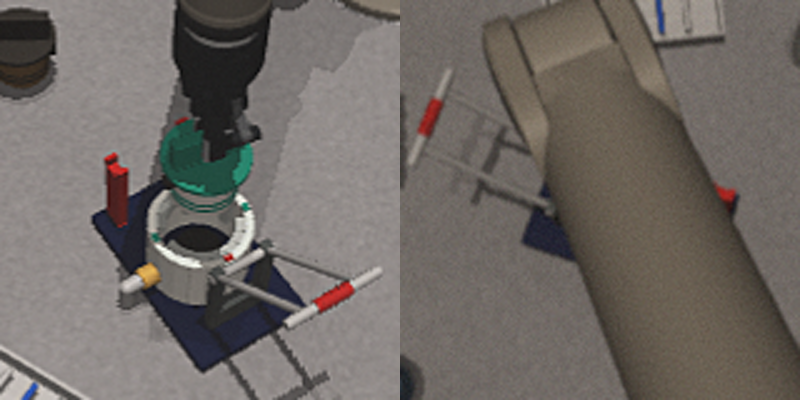

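```bash
cat > f2.py <<'E'
from fit import *
import sys
k=sys.argv[1]; z=float(sys.argv[2]); yaw=np.radians(float(sys.argv[3])-90); x0=float(sys.argv[4]);y0=float(sys.argv[5])
im=cv2.imread(f"pics/scene{k}.png"); n="scene"; S=8
uv0=proj(n,[[x0,y0,z+.07]])[0]; u0,v0=int(uv0[0])-32,int(uv0[1])-32
sub=im[v0:v0+64,u0:u0+64].astype(float)
teal=np.clip((np.minimum(sub[...,1],sub[...,0])-sub[...,2])/60,0,1)   # soft tealness
lum=sub.max(-1); valid=~((lum<60)&(teal<.5))
valid=cv2.erode(valid.astype(np.uint8),np.ones((5,5)))>0
th=np.linspace(0,2*np.pi,90,endpoint=False)
def sil(p):
    x,y=p; out=np.zeros((64*S,64*S),np.uint8)
    cap=[[x+.042*np.cos(t),y+.042*np.sin(t),z+h] for h in(.058,.064) for t in th]
    cn=np.array([[a*.035,b*.007] for a,b in((1,1),(-1,1),(-1,-1),(1,-1))])@np.array([[np.cos(yaw),np.sin(yaw)],[-np.sin(yaw),np.cos(yaw)]])+[x,y]
    bar=np.r_[np.c_[cn,np.full(4,z+.096)],np.c_[cn,np.full(4,z+.064)]]
    for P in(cap,bar):
        q=(proj(n,P)-[u0,v0]+.5)*S-.5
        cv2.fillConvexPoly(out,cv2.convexHull(np.round(q*16).astype(np.int32)),1,shift=4)
    return cv2.resize(out.astype(np.float32),(64,64),interpolation=cv2.INTER_AREA)
cost=lambda p:(((sil(p)-teal)**2)*valid).sum()
o=minimize(cost,[x0,y0],method="Nelder-Mead",options=dict(initial_simplex=[[x0,y0],[x0+.005,y0],[x0,y0+.005]],xatol=1e-5,fatol=1e-3))
print("cart",o.x,o.fun)
v=np.dstack([teal*255,sil(o.x)*255,valid*255]).astype(np.uint8)
g=lambda i:cv2.resize(i,None,fx=6,fy=6,interpolation=cv2.INTER_NEAREST)
cv2.imwrite(f"pics/f{k}.png",np.hstack([g(sub.astype(np.uint8)),g(v)]))
E
python3 f2.py 2 .134 62.2 .5137 .0893
```

```text
cart [0.5149 0.0898] 111.99028537326387
```

View pics/f2.png

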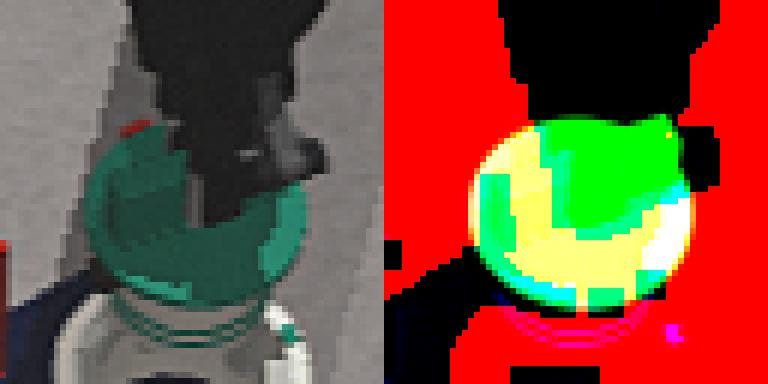

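```bash
sed -i 's|^teal=.*|rat=(sub[...,1]-sub[...,2])/(sub[...,1]+5); teal=np.clip((rat-.1)/.35,0,1)|; s|^lum=.*|lum=sub.max(-1); valid=~((lum<75)\&(teal<.5))|' f2.py; python3 f2.py 2 .134 62.2 .5137 .0893
```

```text
cart [0.5154 0.0894] 39.57282478779032
```

View pics/f2.png

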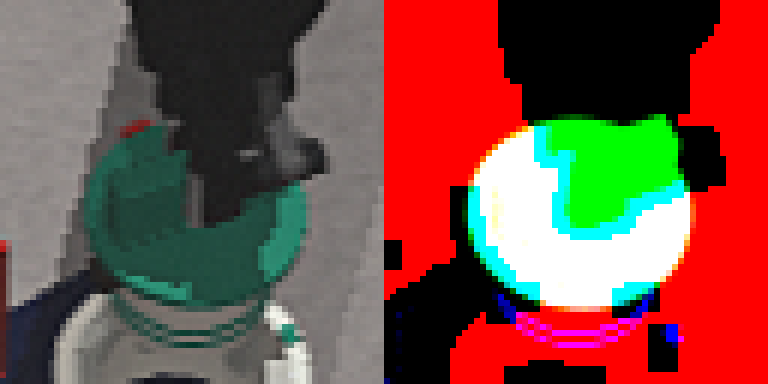

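Request:
carry_out(
  series=[
    {"x":12,"y":0.8,"z":-1.0,"wx":0,"wy":0,"wz":0,"hand":-1},
    {"x":16,"y":0,"z":0,"wx":0,"wy":0,"wz":0,"hand":-1},
    {"x":14,"y":0,"z":0,"wx":0,"wy":0,"wz":0,"hand":-1},
    {"x":8,"y":0,"z":0,"wx":0,"wy":0,"wz":0,"hand":-1},
    {"x":6,"y":0,"z":0,"wx":0,"wy":0,"wz":0,"hand":-1},
  ],
)

```text
t: 7.1
eef_pos: [0.5127, 0.0906, 0.1701]
tcp_rot: [0.686, 0.17, 0.687, -0.17]
ft_force: [-0.4, 0.4, -3.5]
grip_width: 0.146
```

Request:
carry_out(
  series=[
    {"x":5,"y":0,"z":0,"wx":0,"wy":0,"wz":0,"hand":-1},
    {"x":4,"y":0,"z":0,"wx":0,"wy":0,"wz":0,"hand":-1},
    {"x":0,"y":0,"z":0,"wx":0,"wy":0,"wz":0,"hand":-1},
  ],
)

```text
t: 7.4
eef_pos: [0.513, 0.0908, 0.162]
tcp_rot: [0.686, 0.17, 0.687, -0.17]
ft_force: [0.6, 0.5, -3.6]
grip_width: 0.146
```

```bash
python3 look.py 3; python3 f2.py 3 .069 62.2 .5137 .0893
```

```text
pos [0.5132 0.0909 0.1625] [0.     0.     0.0001] yaw [62.2255  0.0003 -0.0003] [ 0.4167 -0.9822 -3.713 ] 0.1475662856423728 t 7.6
cart [0.5145 0.0909] 37.97504953127299
```

View pics/f3.png

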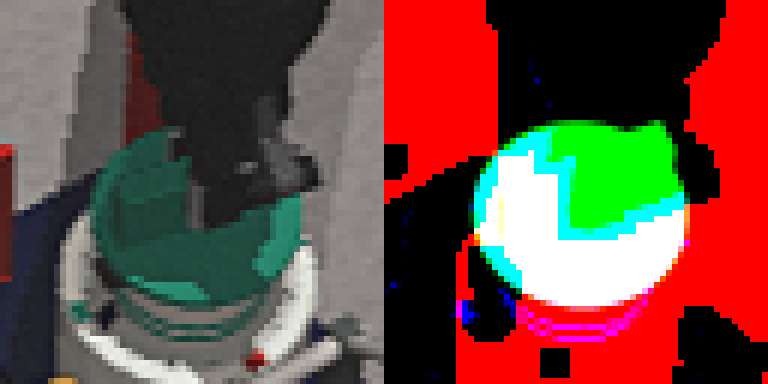

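Request:
carry_out(
  series=[
    {"x":5,"y":-0.3,"z":0.2,"wx":0,"wy":0,"wz":0,"hand":-1},
    {"x":5,"y":0,"z":0,"wx":0,"wy":0,"wz":0,"hand":-1},
    {"x":4,"y":0,"z":0,"wx":0,"wy":0,"wz":0,"hand":-1},
  ],
)

```text
t: 7.9
eef_pos: [0.5131, 0.0906, 0.1478]
tcp_rot: [0.686, 0.17, 0.686, -0.17]
ft_force: [-0.9, 0.0, -2.3]
grip_width: 0.146
```

Request:
carry_out(
  series=[
    {"x":3,"y":0,"z":0,"wx":0,"wy":0,"wz":0,"hand":-1},
    {"x":3,"y":0,"z":0,"wx":0,"wy":0,"wz":0,"hand":-1},
    {"x":2,"y":0,"z":0,"wx":0,"wy":0,"wz":0,"hand":-1},
    {"x":0,"y":0,"z":0,"wx":0,"wy":0,"wz":0,"hand":-1},
  ],
)

```text
t: 8.3
eef_pos: [0.513, 0.0905, 0.1399]
tcp_rot: [0.686, 0.17, 0.687, -0.17]
ft_force: [-0.6, -0.1, -2.9]
grip_width: 0.145
```

Request:
carry_out(
  series=[
    {"x":3,"y":0,"z":0,"wx":0,"wy":0,"wz":0,"hand":-1},
    {"x":3,"y":0,"z":0,"wx":0,"wy":0,"wz":0,"hand":-1},
    {"x":0,"y":0,"z":0,"wx":0,"wy":0,"wz":0,"hand":-1},
  ],
)

```text
t: 8.6
eef_pos: [0.5129, 0.0904, 0.1338]
tcp_rot: [0.686, 0.17, 0.687, -0.17]
ft_force: [0.4, -0.1, -3.0]
grip_width: 0.148
```

Request:
carry_out(
  series=[
    {"x":3,"y":0,"z":0,"wx":0,"wy":0,"wz":0,"hand":-1},
    {"x":3,"y":0,"z":0,"wx":0,"wy":0,"wz":0,"hand":-1},
    {"x":0,"y":0,"z":0,"wx":0,"wy":0,"wz":0,"hand":-1},
  ],
)

```text
t: 8.9
eef_pos: [0.5133, 0.0904, 0.1283]
tcp_rot: [0.686, 0.17, 0.686, -0.17]
ft_force: [-1.7, -1.0, 1.0]
grip_width: 0.147
```

Request:
carry_out(
  series=[
    {"x":3,"y":0,"z":0,"wx":0,"wy":0,"wz":0,"hand":-1},
    {"x":3,"y":0,"z":0,"wx":0,"wy":0,"wz":0,"hand":-1},
    {"x":2,"y":0,"z":0,"wx":0,"wy":0,"wz":0,"hand":-1},
    {"x":1,"y":0,"z":0,"wx":0,"wy":0,"wz":0,"hand":-1},
    {"x":0,"y":0,"z":0,"wx":0,"wy":0,"wz":0,"hand":-1},
  ],
  grip_force=100,
)

```text
t: 9.4
eef_pos: [0.5134, 0.0905, 0.1199]
tcp_rot: [0.687, 0.17, 0.686, -0.17]
ft_force: [-2.6, -2.4, 8.1]
grip_width: 0.139
```

Request:
carry_out(
  series=[
    {"x":0.8,"y":0,"z":0,"wx":0,"wy":0,"wz":0,"hand":-1},
    {"x":0.3,"y":0,"z":0,"wx":0,"wy":0,"wz":0,"hand":-1},
    {"x":0,"y":0,"z":0,"wx":0,"wy":0,"wz":0,"hand":-1},
  ],
)

```text
t: 9.7
eef_pos: [0.5134, 0.0906, 0.1193]
tcp_rot: [0.687, 0.169, 0.686, -0.17]
ft_force: [-3.6, -1.8, 9.9]
grip_width: 0.141
```

Request:
carry_out(
  series=[
    {"x":0,"y":0,"z":0,"wx":0.08,"wy":0,"wz":0,"hand":-1},
    {"x":0,"y":0,"z":0,"wx":0.1,"wy":0,"wz":0,"hand":-1},
    {"x":0,"y":0,"z":0,"wx":0.1,"wy":0,"wz":0,"hand":-1},
    {"x":0,"y":0,"z":0,"wx":0,"wy":0,"wz":0,"hand":-1},
  ],
)

```text
t: 10.1
eef_pos: [0.514, 0.0911, 0.1193]
tcp_rot: [0.657, 0.265, 0.655, -0.264]
ft_force: [-2.4, -0.2, 8.2]
grip_width: 0.143
```

```bash
python3 look.py 4;python3 -c "
from h import *
print(r.state()['wrist_torque'])"
```

```text
pos [0.5141 0.0911 0.1194] [0. 0. 0.] yaw [46.1477  0.002   0.0002] [-2.1772 -1.1211  7.882 ] 0.1382984781590411 t 10.3
[-0.15118882  0.56994364 -0.20088427]
```

View pics/l4.png

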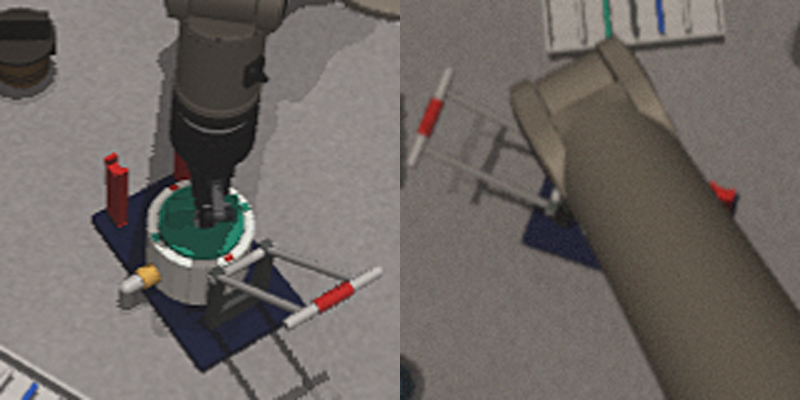

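Request:
carry_out(
  series=[
    {"x":0,"y":0,"z":0,"wx":0.12,"wy":0,"wz":0,"hand":-1},
    {"x":0,"y":0,"z":0,"wx":0.12,"wy":0,"wz":0,"hand":-1},
    {"x":0,"y":0,"z":0,"wx":0.12,"wy":0,"wz":0,"hand":-1},
    {"x":0,"y":0,"z":0,"wx":0.12,"wy":0,"wz":0,"hand":-1},
    {"x":0,"y":0,"z":0,"wx":0.1,"wy":0,"wz":0,"hand":-1},
  ],
)

```text
t: 10.8
eef_pos: [0.515, 0.0914, 0.1197]
tcp_rot: [0.553, 0.443, 0.551, -0.44]
ft_force: [-0.6, 0.1, 8.3]
grip_width: 0.143
```

Request:
carry_out(
  series=[
    {"x":0,"y":0,"z":0,"wx":0.12,"wy":0,"wz":0,"hand":-1},
    {"x":0,"y":0,"z":0,"wx":0.12,"wy":0,"wz":0,"hand":-1},
    {"x":0,"y":0,"z":0,"wx":0.12,"wy":0,"wz":0,"hand":-1},
    {"x":0,"y":0,"z":0,"wx":0.1,"wy":0,"wz":0,"hand":-1},
    {"x":0,"y":0,"z":0,"wx":0,"wy":0,"wz":0,"hand":-1},
  ],
)

```text
t: 11.3
eef_pos: [0.5157, 0.0912, 0.12]
tcp_rot: [0.439, 0.557, 0.437, -0.554]
ft_force: [-0.3, -0.2, 8.1]
grip_width: 0.142
```

```bash
python3 look.py 5;python3 -c "
from h import *
print(r.state()['wrist_torque'])"
```

```text
pos [0.5157 0.0912 0.12  ] [0. 0. 0.] yaw [-13.4153   0.0057   0.0009] [-0.0824 -0.8908  7.4282] 0.13767524138155718 t 11.5
[-0.21341323  0.0561404  -0.09502037]
```

View pics/l5.png

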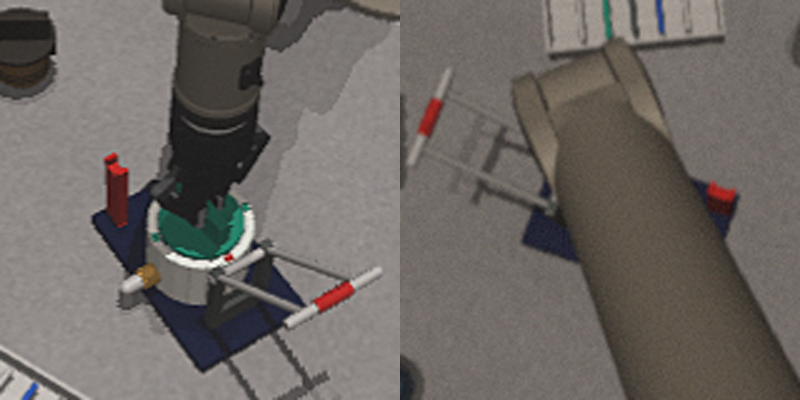

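Request:
carry_out(
  series=[
    {"x":0,"y":0,"z":0,"wx":0.05,"wy":0,"wz":0,"hand":-1},
    {"x":0,"y":0,"z":0,"wx":0.04,"wy":0,"wz":0,"hand":-1},
    {"x":0,"y":0,"z":0,"wx":0,"wy":0,"wz":0,"hand":-1},
  ],
)

```text
t: 11.8
eef_pos: [0.5152, 0.0915, 0.1199]
tcp_rot: [0.416, 0.574, 0.414, -0.571]
ft_force: [-0.8, -1.5, 9.0]
grip_width: 0.139
```

```bash
python3 look.py 6;python3 -c "
from h import *
print(r.state()['wrist_torque'])"
```

```text
pos [0.5152 0.0915 0.1199] [0. 0. 0.] yaw [-18.1253   0.0053  -0.0008] [-1.342  -0.0825  8.439 ] 0.1414031236103476 t 12.0
[-0.25957216  0.23332879  1.4523557 ]
```

Request:
carry_out(
  series=[
    {"x":0,"y":0,"z":0,"wx":-0.02,"wy":0,"wz":0,"hand":-1},
    {"x":0,"y":0,"z":0,"wx":0,"wy":0,"wz":0,"hand":0.2},
    {"x":0,"y":0,"z":0,"wx":0,"wy":0,"wz":0,"hand":0.2},
    {"x":0,"y":0,"z":0,"wx":0,"wy":0,"wz":0,"hand":0.2},
    {"x":0,"y":0,"z":0,"wx":0,"wy":0,"wz":0,"hand":0.2},
  ],
)

```text
t: 12.5
eef_pos: [0.513, 0.0905, 0.1179]
tcp_rot: [-0.418, -0.57, -0.418, 0.57]
ft_force: [0.7, -0.0, 0.5]
grip_width: 0.597
```

Request:
carry_out(
  series=[
    {"x":-10,"y":0,"z":0,"wx":0,"wy":0,"wz":0,"hand":0.2},
    {"x":-30,"y":0,"z":0,"wx":0,"wy":0,"wz":0,"hand":0.2},
    {"x":-45,"y":0,"z":0,"wx":0,"wy":0,"wz":0,"hand":0.2},
    {"x":-45,"y":0,"z":0,"wx":0,"wy":0,"wz":0,"hand":0.2},
    {"x":-45,"y":0,"z":0,"wx":0,"wy":0,"wz":0,"hand":0.2},
  ],
)

```text
t: 13.0
eef_pos: [0.5129, 0.0906, 0.2957]
tcp_rot: [0.419, 0.57, 0.418, -0.57]
ft_force: [1.2, 0.4, 0.3]
grip_width: 0.598
```

```bash
python3 look.py 7
```

```text
pos [0.5156 0.0914 0.2992] [0.0013 0.0005 0.0034] yaw [-17.4245   0.01     0.0014] [-0.113  -0.8481 -1.155 ] 0.5955485028513182 t 13.2
```

View pics/l7.png

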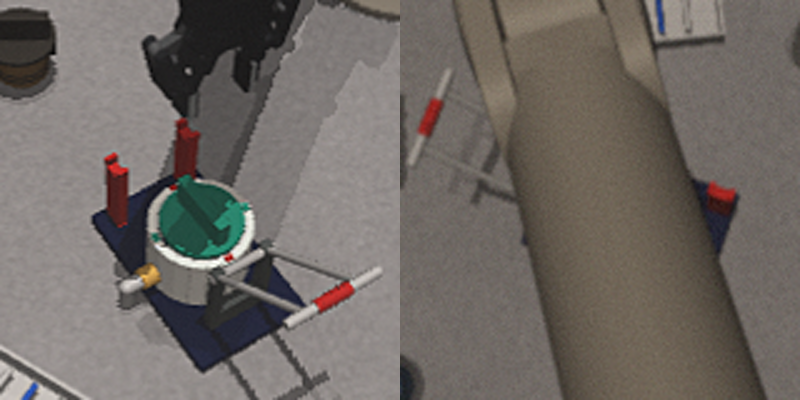

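```bash
python3 - <<'E'
from fit import *
im=cv2.imread("pics/scene7.png")
x,f=cartfit(im,"scene",[.5144,.0902,-1.881],z=.028); print(x,np.degrees(x[2]),f)
x,f=cartfit(im,"scene",[.5144,.0902,-1.881,0.],z=.028); print(x,np.degrees(x[2]),f)
# bail: angle fit from sleeve location both cams (initial)
def cenr(img,box):
    u0,v0,u1,v1=box; p=img[v0:v1,u0:u1].astype(float); m=np.clip(p[...,2]-np.maximum(p[...,0],p[...,1])-30,0,None); yy,xx=np.mgrid[v0:v1,u0:u1]
    return np.array([(m*xx).sum(),(m*yy).sum()])/m.sum()
a=cenr(cv2.imread("pics/scene0.png"),(350,235,380,262)); b=cenr(cv2.imread("pics/top0.png"),(160,175,182,200)); print(a,b,tri(a,b))
c,s=np.cos(-.31),np.sin(-.31)
def P(t): 
    y=.068-.156*np.cos(t); return np.array([.5137-s*y,.0907+c*y,.104+.156*np.sin(t)])
sol=least_squares(lambda t:np.r_[proj("scene",P(t[0]))[0]-a,proj("top",P(t[0]))[0]-b],[2.2]); print(sol.x,sol.fun,P(sol.x[0]))
E
```

```text
[ 0.5146  0.0915 -1.8768] -107.53476831586104 108.87262633562526
[ 0.5132  0.0906 -1.8503 -0.0026] -106.01459300480782 106.87839897245469
[363.2507 247.9639] [171.5025 186.0989] (array([0.5693, 0.2639, 0.2131]), np.float64(0.06678779832930104))
[2.3849] [-0.1865  0.2955  0.4666  0.2961] [0.569  0.2635 0.2111]
```

```bash
python3 - <<'E'
from plan import *
plan([.569,.2635,.285],72.24,12,0,0.2)
E
```

```text
[{"x": 1.0, "y": 0.0, "z": -15.0, "wx": -0.13, "wy": 0.0, "wz": -0.0, "hand": 0.2}, {"x": 1.0, "y": 2.0, "z": -15.0, "wx": -0.13, "wy": 0.0, "wz": -0.0, "hand": 0.2}, {"x": 1.0, "y": 4.0, "z": -15.0, "wx": -0.13, "wy": 0.0, "wz": -0.0, "hand": 0.2}, {"x": 1.0, "y": 6.0, "z": -14.0, "wx": -0.131, "wy": 0.0, "wz": -0.0, "hand": 0.2}, {"x": 1.0, "y": 8.0, "z": -13.0, "wx": -0.13, "wy": 0.0, "wz": -0.0, "hand": 0.2}]
[{"x": 1.0, "y": 9.0, "z": -12.0, "wx": -0.131, "wy": 0.0, "wz": -0.0, "hand": 0.2}, {"x": 1.0, "y": 11.0, "z": -11.0, "wx": -0.13, "wy": 0.0, "wz": -0.0, "hand": 0.2}, {"x": 1.0, "y": 12.0, "z": -9.0, "wx": -0.131, "wy": 0.001, "wz": -0.0, "hand": 0.2}, {"x": 1.0, "y": 13.0, "z": -7.0, "wx": -0.13, "wy": 0.0, "wz": -0.001, "hand": 0.2}, {"x": 0.0, "y": 14.0, "z": -6.0, "wx": -0.131, "wy": 0.001, "wz": -0.0, "hand": 0.2}]
[{"x": 0.0, "y": 14.0, "z": -4.0, "wx": -0.13, "wy": 0.0, "wz": -0.001, "hand": 0.2}, {"x": 1.0, "y": 15.0, "z": -2.0, "wx": -0.131, "wy": 0.001, "wz": -0.0, "hand": 0.2}]
from [0.5137 0.0907 0.2948] t 13.2 end [0.5691 0.2634 0.285 ]
```

Request:
carry_out(
  series=[
    {"x":1,"y":0,"z":-15,"wx":-0.13,"wy":0,"wz":0,"hand":0.2},
    {"x":1,"y":2,"z":-15,"wx":-0.13,"wy":0,"wz":0,"hand":0.2},
    {"x":1,"y":4,"z":-15,"wx":-0.13,"wy":0,"wz":0,"hand":0.2},
    {"x":1,"y":6,"z":-14,"wx":-0.131,"wy":0,"wz":0,"hand":0.2},
    {"x":1,"y":8,"z":-13,"wx":-0.13,"wy":0,"wz":0,"hand":0.2},
  ],
  grip_force=30,
)

```text
t: 13.7
eef_pos: [0.5357, 0.1631, 0.2861]
tcp_rot: [0.579, 0.403, 0.581, -0.406]
ft_force: [0.7, -0.1, 0.1]
grip_width: 0.599
```

Request:
carry_out(
  series=[
    {"x":1,"y":9,"z":-12,"wx":-0.131,"wy":0,"wz":0,"hand":0.2},
    {"x":1,"y":11,"z":-11,"wx":-0.13,"wy":0,"wz":0,"hand":0.2},
    {"x":1,"y":12,"z":-9,"wx":-0.131,"wy":0,"wz":0,"hand":0.2},
    {"x":1,"y":13,"z":-7,"wx":-0.13,"wy":0,"wz":0,"hand":0.2},
    {"x":0,"y":14,"z":-6,"wx":-0.131,"wy":0,"wz":0,"hand":0.2},
  ],
)

```text
t: 14.2
eef_pos: [0.5589, 0.2347, 0.2818]
tcp_rot: [0.678, 0.196, 0.68, -0.198]
ft_force: [0.6, -0.3, 0.4]
grip_width: 0.601
```

Request:
carry_out(
  series=[
    {"x":0,"y":14,"z":-4,"wx":-0.13,"wy":0,"wz":0,"hand":0.2},
    {"x":1,"y":15,"z":-2,"wx":-0.131,"wy":0,"wz":0,"hand":0.2},
    {"x":0,"y":0,"z":0,"wx":0,"wy":0,"wz":0,"hand":0.2},
    {"x":0,"y":0,"z":0,"wx":0,"wy":0,"wz":0,"hand":0.2},
  ],
)

```text
t: 14.6
eef_pos: [0.5678, 0.2626, 0.2816]
tcp_rot: [0.698, 0.109, 0.699, -0.111]
ft_force: [0.7, 0.1, -0.4]
grip_width: 0.596
```

```bash
python3 look.py 8; python3 - <<'E'
from plan import *
plan([.569,.2635,.214],72.24,3,1,0.2)
E
```

```text
pos [0.5684 0.262  0.2825] [0.0002 0.0001 0.0004] yaw [72.1069 -0.001  -0.0015] [-0.7174 -0.1873 -0.4915] 0.5938837297561498 t 14.8
[{"x": 23.0, "y": 0.5, "z": -0.0, "wx": -0.001, "wy": 0.0, "wz": 0.0, "hand": 0.2}, {"x": 23.0, "y": 0.5, "z": -0.0, "wx": -0.0, "wy": 0.0, "wz": 0.001, "hand": 0.2}, {"x": 23.0, "y": 0.5, "z": -0.0, "wx": -0.001, "wy": 0.0, "wz": 0.0, "hand": 0.2}]
from [0.5686 0.2622 0.283 ] t 14.8 end [0.569  0.2635 0.214 ]
```

View pics/l8.png

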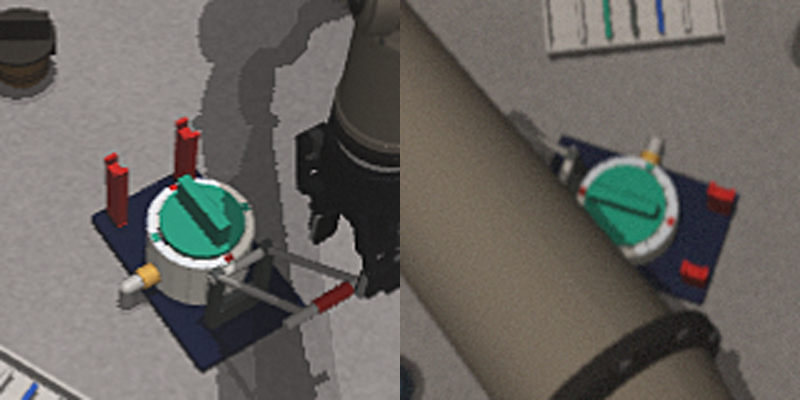

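Request:
carry_out(
  series=[
    {"x":23,"y":0.5,"z":0,"wx":0,"wy":0,"wz":0,"hand":0.2},
    {"x":23,"y":0.5,"z":0,"wx":0,"wy":0,"wz":0,"hand":0.2},
    {"x":22,"y":0.5,"z":0,"wx":0,"wy":0,"wz":0,"hand":0.2},
    {"x":0,"y":0,"z":0,"wx":0,"wy":0,"wz":0,"hand":0.2},
  ],
)

```text
t: 15.2
eef_pos: [0.5674, 0.2626, 0.2121]
tcp_rot: [0.697, 0.108, 0.7, -0.111]
ft_force: [0.1, 0.6, -0.2]
grip_width: 0.599
```

Request:
carry_out(
  series=[
    {"x":0,"y":0,"z":0,"wx":0,"wy":0,"wz":0,"hand":-1},
    {"x":0,"y":0,"z":0,"wx":0,"wy":0,"wz":0,"hand":-1},
    {"x":0,"y":0,"z":0,"wx":0,"wy":0,"wz":0,"hand":-1},
    {"x":0,"y":0,"z":0,"wx":0,"wy":0,"wz":0,"hand":-1},
    {"x":0,"y":0,"z":0,"wx":0,"wy":0,"wz":0,"hand":-1},
  ],
  grip_force=30,
)

```text
t: 15.7
eef_pos: [0.5693, 0.2636, 0.2153]
tcp_rot: [0.699, 0.109, 0.698, -0.11]
ft_force: [-0.5, -3.4, -1.8]
grip_width: 0.139
```

```bash
python3 look.py 9
```

```text
pos [0.5694 0.2638 0.2152] [0.     0.0001 0.0001] yaw [72.2143  0.0004 -0.0013] [ 0.8839 -4.6675 -1.3152] 0.13551935438966015 t 15.9
```

View pics/l9.png

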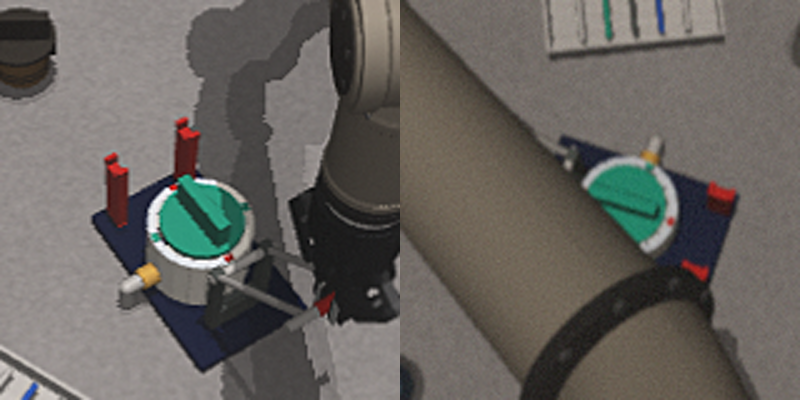

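```bash
cat > arc.py <<'E'
import numpy as np,json,sys
def P(t): return np.array([68-156*np.cos(t),104+156*np.sin(t)])
t0=float(sys.argv[1]);t1=float(sys.argv[2]);n=int(sys.argv[3])
T=np.linspace(t0,t1,n+1);acc=P(t0)
for i in range(n):
    d=np.round(P(T[i+1])-acc,1); acc=acc+d
    print(f"x {-d[1]:.1f} y {d[0]:.1f}  t={T[i+1]:.2f}")
E
python3 arc.py 2.385 0.085 23
cat > chk.py <<'E'
from plan import *
s=r.state(); p=s["eef_pos"]-[0,0,.003]; c,sn=np.cos(-.31),np.sin(-.31)
d=p-[.5137,.0907,0]; x=c*d[0]+sn*d[1]; y=-sn*d[0]+c*d[1]
v=np.array([.068-y,p[2]-.104]); print("x",x,"y",y,"z",p[2],"r",np.hypot(*v),"ang",np.arctan2(v[1],v[0]),s["ft_force"],s["t"])
v=Rt().as_matrix(); print(np.degrees(np.arctan2(v[1,1],v[0,1])),v[:2,0])
E
python3 chk.py
```

```text
x -10.8 y -11.3  t=2.28
x -9.6 y -12.2  t=2.18
x -8.3 y -13.2  t=2.08
x -7.0 y -14.0  t=1.98
x -5.6 y -14.5  t=1.88
x -4.0 y -15.1  t=1.78
x -2.6 y -15.4  t=1.68
x -1.0 y -15.5  t=1.58
x 0.6 y -15.6  t=1.48
x 2.1 y -15.5  t=1.38
x 3.6 y -15.1  t=1.28
x 5.2 y -14.7  t=1.18
x 6.5 y -14.2  t=1.08
x 8.0 y -13.4  t=0.98
x 9.3 y -12.5  t=0.89
x 10.4 y -11.6  t=0.78
x 11.6 y -10.4  t=0.68
x 12.5 y -9.3  t=0.58
x 13.5 y -7.9  t=0.48
x 14.1 y -6.6  t=0.39
x 14.7 y -5.1  t=0.29
x 15.2 y -3.7  t=0.19
x 15.4 y -2.1  t=0.09
x 0.0002533699046747967 y 0.1818942544058842 z 0.21208397703182238 r 0.15701607330998882 ang 2.3823635021263025 [ 0.8839 -4.6675 -1.3152] 15.9
72.21436425742822 [ 0.0004 -0.0012]
```

Request:
carry_out(
  series=[
    {"x":-10.8,"y":-11.3,"z":0,"wx":0,"wy":0,"wz":0,"hand":-1},
    {"x":-9.6,"y":-12.2,"z":0,"wx":0,"wy":0,"wz":0,"hand":-1},
    {"x":-8.3,"y":-13.2,"z":0,"wx":0,"wy":0,"wz":0,"hand":-1},
    {"x":-7.0,"y":-14.0,"z":0,"wx":0,"wy":0,"wz":0,"hand":-1},
    {"x":-5.6,"y":-14.5,"z":0,"wx":0,"wy":0,"wz":0,"hand":-1},
  ],
)

```text
t: 16.4
eef_pos: [0.5503, 0.2046, 0.2596]
tcp_rot: [0.701, 0.111, 0.697, -0.106]
ft_force: [5.2, 4.2, 2.9]
grip_width: 0.138
```

```bash
python3 chk.py
```

```text
x 0.00015161763389552607 y 0.11963041399657784 z 0.2566076501345624 r 0.1611049177680527 ang 1.8970292866888392 [5.2364 4.2064 2.877 ] 16.4
72.30734334003292 [0.0062 0.0057]
```

Request:
carry_out(
  series=[
    {"x":-3.5,"y":-15.1,"z":0,"wx":0,"wy":0,"wz":0,"hand":-1},
    {"x":-2.0,"y":-15.4,"z":0,"wx":0,"wy":0,"wz":0,"hand":-1},
    {"x":-0.5,"y":-15.5,"z":0,"wx":0,"wy":0,"wz":0,"hand":-1},
    {"x":0.8,"y":-15.6,"z":0,"wx":0,"wy":0,"wz":0,"hand":-1},
    {"x":2.2,"y":-15.5,"z":0,"wx":0,"wy":0,"wz":0,"hand":-1},
  ],
)

```text
t: 16.9
eef_pos: [0.5273, 0.1321, 0.2654]
tcp_rot: [0.702, 0.111, 0.696, -0.106]
ft_force: [0.3, 2.0, 11.0]
grip_width: 0.135
```

```bash
python3 chk.py; python3 look.py 10
```

```text
x 0.00029817208277529116 y 0.04353267020954514 z 0.2624373593233613 r 0.160315461064848 ang 1.4175776362997161 [ 0.2909  2.0456 10.9992] 16.9
72.34107060724828 [0.0089 0.0048]
pos [0.5261 0.1283 0.2644] [0.     0.0001 0.    ] yaw [72.1502  0.0049 -0.0009] [-3.6596 -4.6038 16.7512] 0.13831471561485625 t 17.1
```

View pics/l10.png

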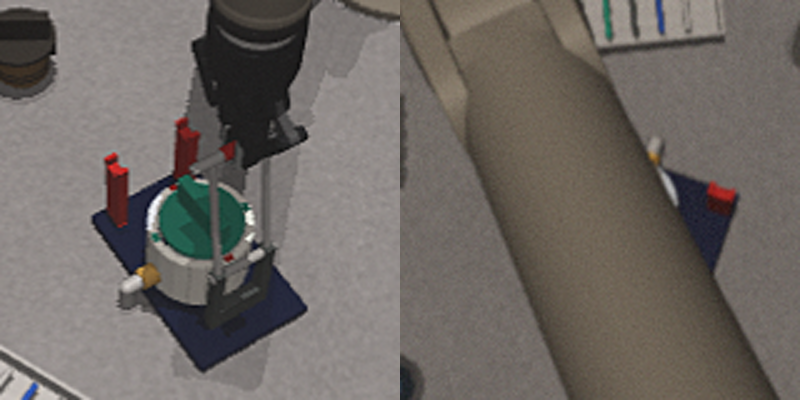

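Request:
carry_out(
  series=[
    {"x":1.6,"y":-15.1,"z":0,"wx":0,"wy":0,"wz":0,"hand":-1},
    {"x":4.0,"y":-14.7,"z":0,"wx":0,"wy":0,"wz":0,"hand":-1},
    {"x":6.5,"y":-14.2,"z":0,"wx":0,"wy":0,"wz":0,"hand":-1},
    {"x":8.0,"y":-13.4,"z":0,"wx":0,"wy":0,"wz":0,"hand":-1},
    {"x":9.3,"y":-12.5,"z":0,"wx":0,"wy":0,"wz":0,"hand":-1},
  ],
)

```text
t: 17.6
eef_pos: [0.5045, 0.0616, 0.231]
tcp_rot: [0.699, 0.109, 0.698, -0.109]
ft_force: [2.3, 0.4, 4.4]
grip_width: 0.136
```

```bash
python3 chk.py
```

```text
x 0.00014728196570358738 y -0.030515945710773634 z 0.22804388309921372 r 0.1584054181321444 ang 0.8996005372315796 [2.3121 0.3797 4.3672] 17.6
72.21399143868524 [ 0.0025 -0.0003]
```

Request:
carry_out(
  series=[
    {"x":10.4,"y":-11.6,"z":0,"wx":0,"wy":0,"wz":0,"hand":-1},
    {"x":11.6,"y":-10.4,"z":0,"wx":0,"wy":0,"wz":0,"hand":-1},
    {"x":12.5,"y":-9.3,"z":0,"wx":0,"wy":0,"wz":0,"hand":-1},
    {"x":13.5,"y":-7.9,"z":0,"wx":0,"wy":0,"wz":0,"hand":-1},
    {"x":14.1,"y":-6.6,"z":0,"wx":0,"wy":0,"wz":0,"hand":-1},
  ],
)

```text
t: 18.1
eef_pos: [0.4903, 0.0172, 0.1669]
tcp_rot: [0.699, 0.109, 0.698, -0.11]
ft_force: [3.2, -4.9, 4.0]
grip_width: 0.139
```

```bash
python3 chk.py; python3 look.py 11
```

```text
x 0.0001355051818605034 y -0.07718435432533362 z 0.16386365770503636 r 0.15704188694322854 ang 0.39108907141333565 [ 3.1771 -4.8521  3.9554] 18.1
72.21290517886185 [ 0.0001 -0.0016]
pos [0.4901 0.0167 0.1657] [0.0001 0.0002 0.0006] yaw [72.1899 -0.0007 -0.0012] [ 4.9043 -5.4745 -0.8727] 0.1378819590114562 t 18.3
```

View pics/l11.png

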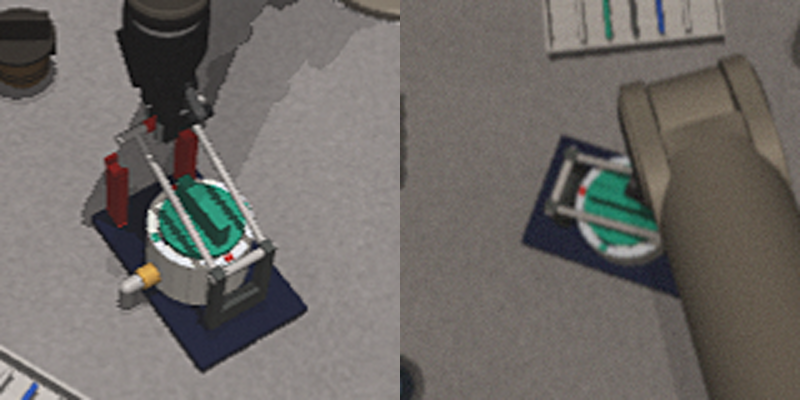

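Request:
carry_out(
  series=[
    {"x":14.0,"y":-5.1,"z":0,"wx":0,"wy":0,"wz":0,"hand":-1},
    {"x":15.2,"y":-3.7,"z":0,"wx":0,"wy":0,"wz":0,"hand":-1},
    {"x":15.4,"y":-2.1,"z":0,"wx":0,"wy":0,"wz":0,"hand":-1},
    {"x":0,"y":0,"z":0,"wx":0,"wy":0,"wz":0,"hand":-1},
  ],
)

```text
t: 18.7
eef_pos: [0.4867, 0.0061, 0.1208]
tcp_rot: [0.698, 0.109, 0.699, -0.11]
ft_force: [5.1, -6.0, -0.9]
grip_width: 0.135
```

Request:
carry_out(
  series=[
    {"x":7,"y":-0.4,"z":0,"wx":0,"wy":0,"wz":0,"hand":-1},
    {"x":7,"y":-0.2,"z":0,"wx":0,"wy":0,"wz":0,"hand":-1},
    {"x":0,"y":0,"z":0,"wx":0,"wy":0,"wz":0,"hand":-1},
  ],
)

```text
t: 19.0
eef_pos: [0.4864, 0.0053, 0.1075]
tcp_rot: [0.698, 0.108, 0.699, -0.11]
ft_force: [4.8, -6.8, -1.6]
grip_width: 0.136
```

```bash
python3 chk.py; python3 look.py 12
```

```text
x 8.067229645155119e-05 y -0.08967068464600991 z 0.10451298832150378 r 0.15767151915853259 ang 0.003253531324359606 [ 4.8478 -6.8312 -1.5947] 19.0
72.21499182086878 [-0.0013 -0.0026]
pos [0.4865 0.0053 0.1078] [0.     0.     0.0001] yaw [72.2121 -0.0012 -0.0027] [ 2.9704 -6.3069 -1.6327] 0.1407273265396515 t 19.2
```

View pics/l12.png

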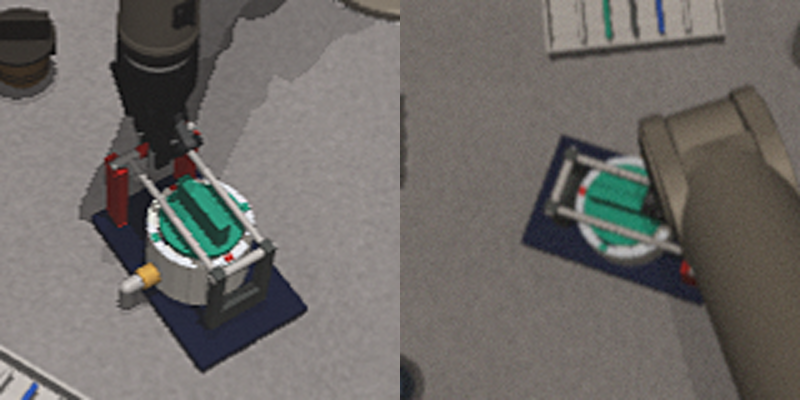

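Request:
carry_out(
  series=[
    {"x":2,"y":0,"z":0,"wx":0,"wy":0,"wz":0,"hand":-1},
    {"x":2,"y":0,"z":0,"wx":0,"wy":0,"wz":0,"hand":-1},
    {"x":0,"y":0,"z":0,"wx":0,"wy":0,"wz":0,"hand":-1},
  ],
)

```text
t: 19.5
eef_pos: [0.4864, 0.0052, 0.104]
tcp_rot: [0.698, 0.108, 0.699, -0.11]
ft_force: [3.9, -6.3, -0.0]
grip_width: 0.141
```

Request:
carry_out(
  series=[
    {"x":2,"y":0,"z":0,"wx":0,"wy":0,"wz":0,"hand":-1},
    {"x":2,"y":0,"z":0,"wx":0,"wy":0,"wz":0,"hand":-1},
    {"x":0,"y":0,"z":0,"wx":0,"wy":0,"wz":0,"hand":-1},
  ],
)

```text
t: 19.8
eef_pos: [0.4866, 0.0052, 0.1024]
tcp_rot: [0.698, 0.108, 0.699, -0.111]
ft_force: [-3.8, -7.7, 21.8]
grip_width: 0.139
```

Request:
carry_out(
  series=[
    {"x":-1.5,"y":0,"z":0,"wx":0,"wy":0,"wz":0,"hand":-1},
    {"x":0,"y":0,"z":0,"wx":0,"wy":0,"wz":0,"hand":-0.4},
    {"x":0,"y":0,"z":0,"wx":0,"wy":0,"wz":0,"hand":-0.4},
    {"x":0,"y":0,"z":0,"wx":0,"wy":0,"wz":0,"hand":-0.4},
  ],
)

```text
t: 20.2
eef_pos: [0.4853, 0.0086, 0.1017]
tcp_rot: [0.697, 0.109, 0.7, -0.109]
ft_force: [-1.0, 0.8, -0.4]
grip_width: 0.302
```

Request:
carry_out(
  series=[
    {"x":-5,"y":0,"z":0,"wx":0,"wy":0,"wz":0,"hand":-0.4},
    {"x":-10,"y":0,"z":0,"wx":0,"wy":0,"wz":0,"hand":-0.4},
    {"x":-20,"y":0,"z":0,"wx":0,"wy":0,"wz":0,"hand":-0.4},
    {"x":-40,"y":0,"z":0,"wx":0,"wy":0,"wz":0,"hand":-0.4},
    {"x":-45,"y":0,"z":0,"wx":0,"wy":0,"wz":0,"hand":-0.4},
  ],
)

```text
t: 20.7
eef_pos: [0.4858, 0.0083, 0.2239]
tcp_rot: [0.698, 0.109, 0.7, -0.109]
ft_force: [1.4, -0.4, -0.1]
grip_width: 0.299
```

Request:
carry_out(
  series=[
    {"x":-20,"y":-45,"z":0,"wx":0,"wy":0,"wz":0,"hand":-0.4},
    {"x":-20,"y":-45,"z":0,"wx":0,"wy":0,"wz":0,"hand":-0.4},
    {"x":0,"y":-45,"z":0,"wx":0,"wy":0,"wz":0,"hand":-0.4},
    {"x":0,"y":-45,"z":0,"wx":0,"wy":0,"wz":0,"hand":-0.4},
    {"x":0,"y":-45,"z":0,"wx":0,"wy":0,"wz":0,"hand":-0.4},
  ],
)

```text
t: 21.2
eef_pos: [0.4178, -0.2076, 0.2642]
tcp_rot: [0.699, 0.109, 0.698, -0.109]
ft_force: [1.2, -0.6, -0.5]
grip_width: 0.293
```

```bash
python3 look.py 13; python3 - <<'E'
import cv2,numpy as np
a=cv2.imread("pics/scene13.png")[150:270,250:350];b=cv2.imread("pics/top13.png")[170:270,200:310]
cv2.imwrite("pics/z13.png",np.hstack([cv2.resize(a,(400,480),interpolation=2),cv2.resize(b,(396,480),interpolation=2)]))
E
```

```text
pos [ 0.4162 -0.2112  0.2635] [0.0014 0.0036 0.0001] yaw [71.8157 -0.0002 -0.0023] [-0.6204  0.3203  0.3807] 0.29791674433223597 t 21.4
```

View pics/z13.png

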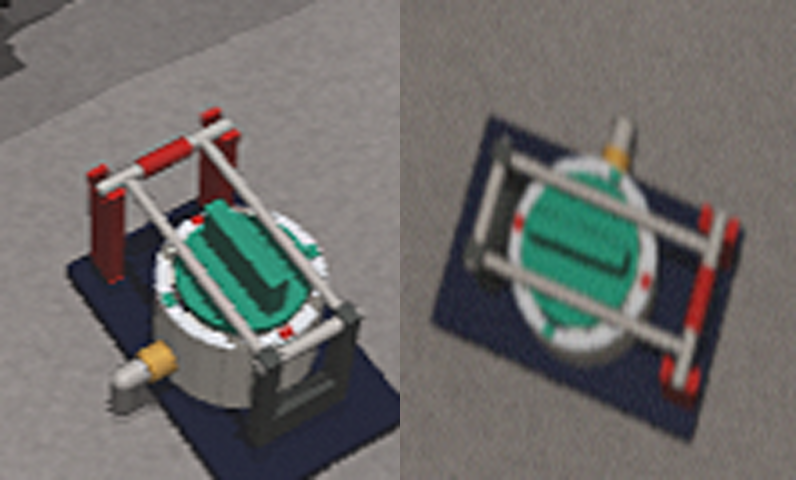

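View pics/scene13.png

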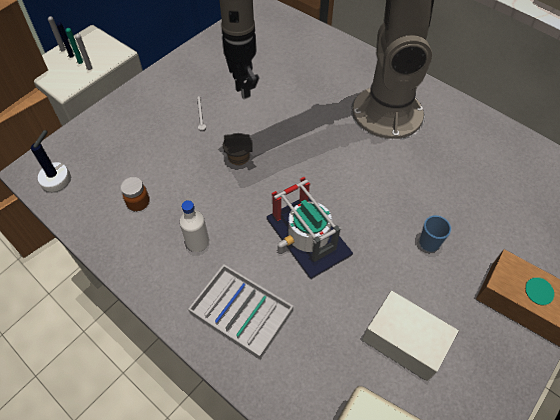

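```bash
python3 - <<'E'
from fit import *
A={n:cv2.imread(f"pics/{n}13.png") for n in("scene","top")}
def cenr(img,box):
    u0,v0,u1,v1=box; p=img[v0:v1,u0:u1].astype(float); m=np.clip(p[...,2]-np.maximum(p[...,0],p[...,1])-30,0,None); yy,xx=np.mgrid[v0:v1,u0:u1]
    return np.array([(m*xx).sum(),(m*yy).sum()])/m.sum()
a=cenr(A["scene"],(284,184,298,195)); b=cenr(A["top"],(278,225,288,239)); print(a,b,tri(a,b))
c,s=np.cos(-.31),np.sin(-.31)
def P(t): 
    y=.068-.156*np.cos(t); return np.array([.5137-s*y,.0907+c*y,.104+.156*np.sin(t)])
for t in(0,.06): print(t,P(t),proj("scene",P(t)),proj("top",P(t)))
for n in A:
    x,f=cartfit(A[n],n,[.5144,.0902,-1.881],z=.028); print(n,x,np.degrees(x[2]),f)
print(r.state()["ft_force"],r.state()["qd"])
E
```

```text
[290.8123 188.2678] [282.8346 231.6608] (array([0.4869, 0.007 , 0.1056]), np.float64(0.13012161136515488))
0 [0.4869 0.0069 0.104 ] [[290.889  188.6392]] [[282.9962 231.7035]]
0.06 [0.4869 0.0072 0.1134] [[291.0364 186.4918]] [[282.9475 231.0808]]
scene [ 0.5146  0.0915 -1.8302] -104.86229199518762 316.35407188879174
top [ 0.5141  0.0922 -1.8435] -105.62201426654353 235.24095720191406
[-0.6204  0.3203  0.3807] [-0.0297 -0.0027 -0.0465  0.0023 -0.0039 -0.0019 -0.0038]
```

```bash
python3 -c "
from station import r
print(r.finish_job())"
```

```text
the job is handed in; nothing more can be done
None
```

The fresh cartridge is locked in the housing, the bail is closed in its catch, and I handed the job in at about 21.4 s of the 72 s allowed. No verdict was reported.

I set the cartridge in at the teal marks and pressed it down against the spring. I then turned it clockwise about 80° until it hit the stop at 1.45 N m. After letting go, I gripped the bail's sleeve and swung it over, then down until it stopped at about 22 N. I released it and moved the arm clear.

**Last checks:**
- **Bail:** both cameras put the cross bar at z ≈ 105.6 mm against 104 mm nominal, about 0.01 rad (limit 0.06). The picture shows the bar in both notches.
- **Cartridge position:** fitted about 1–1.5 mm from the station axis (limit 4 mm).
- **Grip bar:** with the bail still open, it fitted within 0.3° of the red marks. With the bail over it, the two fits read 2–3° off, which I put down to the legs hiding part of the bar. Both are within the 8° (0.14 rad) limit.
- **Cartridge height:** the final height was not measured on its own. With the foot height assumed at 28 mm the picture fits agreed, and a fit with height left free gave about 25.4 mm. Both lie within the 22–31.5 mm allowed.
- **Other things on the counter:** they look unmoved in the last picture.

**Disagreement:** while swinging the bail, the measured radius was up to 5 mm larger than nominal, with up to about 17 N of upward force. I took this to be the sleeve sitting lower in the pads and raised the path slightly. It was back to normal before the bail closed.

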